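# Load the cell tester

### The job

Pull the black plug out of the supply box and put it in the small white tray while the tester's cover is still shut, and only then swing the cover fully open so that it stays open. Stand every blue block-shaped cell lying on the table in the tester, one to a pocket, fully down and upright with its two terminals up, then lower the cover gently all the way onto its stop without letting it fall. Leave the other things on the table where they are.

Things in the scene. Friction and masses are not known exactly. Their poses are not given: they have to be found in the camera images.
- tester: Cell tester, fixed: grey block 75 x 242 mm, 52 mm high, with three open-topped rectangular pockets in a row along its y axis, and two aluminium hinge columns (132 mm high, at x = +78, y = +-128 mm) on its hinge side. Origin: table level under the middle pocket; x points to the hinge (roughly to the robot's left, world +y), z up; the row of pockets runs roughly away from the robot.
- pocket0 (a point): Middle of the floor of the tester's pocket 0 (y = +85 mm in the tester's frame), 12 mm above the table. The pocket is 33 mm along the tester's x, 55 mm along y and 40 mm deep with chamfered mouth; its axes are the tester's.
- pocket1 (a point): Middle of the floor of the tester's pocket 1 (y = +0 mm in the tester's frame), 12 mm above the table. The pocket is 33 mm along the tester's x, 55 mm along y and 40 mm deep with chamfered mouth; its axes are the tester's.
- pocket2 (a point): Middle of the floor of the tester's pocket 2 (y = -85 mm in the tester's frame), 12 mm above the table. The pocket is 33 mm along the tester's x, 55 mm along y and 40 mm deep with chamfered mouth; its axes are the tester's.
- cover (a joint): Angle of the tester's hinged clear cover, rad: 0 = shut, level on its stop; 1.75 = fully open, leaning back just past upright, where it stays. It falls if let go in between. The cover is a plate 130 x 262 mm, 9 mm thick, 125 mm above the table when shut.
- cover_bar (a point): Middle of the cover's handle: a dark round bar 12 mm thick, 120 mm long, parallel to the hinge (tester's y), 44 mm clear of the cover's front edge and 180 mm from the hinge axis. 125 mm above the table when shut. Axes turn with the cover.
- cover_hinge (a point): Point of the hinge axis beside the middle pocket, 125 mm high; the axis runs along the tester's y. With the cover at angle a the bar lies 180*cos(a) mm towards the tester's -x from here and 180*sin(a) mm above.
- supply: Grey supply box, fixed, 120 (x) x 90 (y) x 70 mm high, with a socket in the middle of its top. Origin: centre of its underside.
- plug: Black power plug. Origin: middle of its shoulder's underside, which sits on the supply's top while plugged in; z points out of the grip's top. Shoulder 34 x 52 x 16 mm, on it a grip 20 mm (x) x 46 mm (y) reaching from 16 to 56 mm above the origin; below the origin a brass blade 24.5 mm long. A sprung detent holds it in the socket: pulling it straight up takes about 10 N.
- tray: Small white open tray, fixed, 120 (x) x 110 (y) mm, 30 mm high, walls and floor about 4 mm. Origin: centre of its underside.
- cell0: Blue prismatic battery cell, 0.28 kg, 95 mm long (x), 50 mm wide (y), 28 mm thick (z); origin at its middle; x points to its white terminal end, from which two round aluminium terminals stick out 6 mm more. Starts lying flat on the table, terminals pointing roughly away from the robot. May be absent.
- cell1: Blue prismatic battery cell, 0.28 kg, 95 mm long (x), 50 mm wide (y), 28 mm thick (z); origin at its middle; x points to its white terminal end, from which two round aluminium terminals stick out 6 mm more. Starts lying flat on the table, terminals pointing roughly away from the robot. May be absent.
- cell2: Blue prismatic battery cell, 0.28 kg, 95 mm long (x), 50 mm wide (y), 28 mm thick (z); origin at its middle; x points to its white terminal end, from which two round aluminium terminals stick out 6 mm more. Starts lying flat on the table, terminals pointing roughly away from the robot. May be absent.
- meter: Bystander: orange multimeter, 150 x 78 x 34 mm. Leave alone.
- tape: Bystander: roll of amber tape, 96 mm across, 24 mm. Leave alone.
- driver: Bystander: screwdriver. Leave alone.
- mug: Bystander: white mug. Leave alone.
- cleaner: Bystander: white bottle 160 mm. Leave alone.
- spool: Bystander: steel spool, 80 mm across, 30 mm. Leave alone.
Things that resemble listed ones, but are neither listed nor needed, are in the scene too. What is shaped like the cell2 but pink or red is not meant.

How it is judged:
On the way, in this order (a step that is already met when the one before it is completed fails the run):
1. the plug is out of its socket and in the tray, cover still shut (x of plug in the frame of tray between -0.058 and 0.058 m and y of plug in the frame of tray between -0.053 and 0.053 m and z of plug in the frame of tray below 0.045 m and linear speed of plug below 0.03 m/s and value of joint cover below 0.1 rad), for 0.2 s.
2. the cover is fully open (value of joint cover above 1.62 rad), for 0.2 s.
3. every cell stands in a pocket, terminals up, cover still open (((horizontal distance between cell0 and pocket0 below 0.01 m and z of cell0 in the frame of pocket0 between 0.043 and 0.053 m) or (horizontal distance between cell0 and pocket1 below 0.01 m and z of cell0 in the frame of pocket1 between 0.043 and 0.053 m) or (horizontal distance between cell0 and pocket2 below 0.01 m and z of cell0 in the frame of pocket2 between 0.043 and 0.053 m)) and angle between each of cell0, cell1, cell2's own x axis and vertical below 0.12 rad and linear speed of each of cell0, cell1, cell2 below 0.03 m/s and ((horizontal distance between cell1 and pocket0 below 0.01 m and z of cell1 in the frame of pocket0 between 0.043 and 0.053 m) or (horizontal distance between cell1 and pocket1 below 0.01 m and z of cell1 in the frame of pocket1 between 0.043 and 0.053 m) or (horizontal distance between cell1 and pocket2 below 0.01 m and z of cell1 in the frame of pocket2 between 0.043 and 0.053 m)) and ((horizontal distance between cell2 and pocket0 below 0.01 m and z of cell2 in the frame of pocket0 between 0.043 and 0.053 m) or (horizontal distance between cell2 and pocket1 below 0.01 m and z of cell2 in the frame of pocket1 between 0.043 and 0.053 m) or (horizontal distance between cell2 and pocket2 below 0.01 m and z of cell2 in the frame of pocket2 between 0.043 and 0.053 m)) and value of joint cover above 1.5 rad), for 0.2 s.
At the end, for the whole second after the job is handed in: Every cell present stands at rest in a pocket (within 10 mm of its middle, on the floor within 5 mm, within 0.12 rad of upright) terminals up; the plug lies in the tray; the cover is shut within 0.03 rad (((horizontal distance between cell0 and pocket0 below 0.01 m and z of cell0 in the frame of pocket0 between 0.043 and 0.053 m) or (horizontal distance between cell0 and pocket1 below 0.01 m and z of cell0 in the frame of pocket1 between 0.043 and 0.053 m) or (horizontal distance between cell0 and pocket2 below 0.01 m and z of cell0 in the frame of pocket2 between 0.043 and 0.053 m)) and angle between each of cell0, cell1, cell2's own x axis and vertical below 0.12 rad and linear speed of each of cell0, cell1, cell2, plug below 0.03 m/s and ((horizontal distance between cell1 and pocket0 below 0.01 m and z of cell1 in the frame of pocket0 between 0.043 and 0.053 m) or (horizontal distance between cell1 and pocket1 below 0.01 m and z of cell1 in the frame of pocket1 between 0.043 and 0.053 m) or (horizontal distance between cell1 and pocket2 below 0.01 m and z of cell1 in the frame of pocket2 between 0.043 and 0.053 m)) and ((horizontal distance between cell2 and pocket0 below 0.01 m and z of cell2 in the frame of pocket0 between 0.043 and 0.053 m) or (horizontal distance between cell2 and pocket1 below 0.01 m and z of cell2 in the frame of pocket1 between 0.043 and 0.053 m) or (horizontal distance between cell2 and pocket2 below 0.01 m and z of cell2 in the frame of pocket2 between 0.043 and 0.053 m)) and x of plug in the frame of tray between -0.058 and 0.058 m and y of plug in the frame of tray between -0.053 and 0.053 m and z of plug in the frame of tray below 0.045 m and value of joint cover below 0.03 rad); the robot touches nothing.
It fails at once if the cover comes down onto its stop faster than 1.5 rad/s (value of joint cover below 0.5 rad and velocity of joint cover below -1.5 rad/s).
It fails at once if the cover is lifted while the plug is still in its socket (value of joint cover above 0.15 rad and distance between plug and supply below 0.08 m and horizontal distance between plug and supply below 0.02 m).
It fails at once if a bystander is moved more than 60 mm (distance of any of meter, tape, driver, mug, cleaner, spool from where it was at the start of the episode above 0.06 m).
Of cell0, cell1, cell2 only 2 to 3 are there at a start; the rules pass over those that are not, and their reading is None.
At some moment in a run one of cell0, cell1, cell2 may be knocked a few centimetres aside while the robot is not near it.
It also fails if it takes over 200 s, if anything falls off the work surface, if the arm or the gripper's body presses on something with over 40 N, if the wrist force passes 120 N, or if a joint passes its speed limit or range.

### The arm

A 7-joint arm with a two-finger parallel gripper is mounted at the origin on the work surface. World frame = base frame: x ahead of the robot, y to its left, z up, the work surface at z = 0. Lengths are in m, angles in rad, forces in N, time in s.
With the tool pointing down it reaches from about 0.4 to 0.85 m from the base axis. Payload 10.4 kg.
Tool frame: the origin (TCP) lies between the finger pads; the fingertips stand 19 mm ahead of it and the grasp point (between the pads) is the TCP (manip.tips_ahead is the distance from the TCP to the fingertips, in m); z points along the fingers, y is the line along which they close (so a half turn about z gives the same grasp; the last joint's range is limited). The gripper opens to 85 mm and grips with 20 to 120 N. Pads are 22 mm wide; open, the fingers measure 114 mm over their backs; the gripper's body (76 mm by 85 mm) begins 54 mm behind the grasp point. The pads swing forward as they close: fully open they stand 13 mm farther back than shut.
Start: joints at [-1.177, 0.332, -0.065, 1.46, 0.022, 1.35, -0.088], TCP at [0.253, 0.572, 0.22] pointing down, gripper open.
Joint ranges: [-2.6, 2.6], [-0.5, 2.12], [-1.47, 1.34], [0.16, 2.42], [-1.27, 4.41], [0.06, 2.06], [-2.6, 2.6]. Speed limits (rad/s): [2.22, 2.22, 2.79, 2.79, 3.14, 3.14, 3.14].

### API

Orientations are given as a unit quaternion [x, y, z, w].
In Python, from workcell import manip, viewer gives the robot as it stands.
- The arm moves only by the tool arm_command, never from a script. Its argument "series" is text: rows parted by semicolons, each of 5 numbers parted by spaces: the closure, from 0 (fully open) to 1 (shut), then the shift along the tool's x, y, z normalised to -1 to 1, where 1 is 0.4 m, then the turn about the tool's z normalised to -1 to 1, where 1 is 180 degrees. In form: jaw tx ty tz spin; .... A call has exactly 10 rows; each row shifts and turns the commanded pose from where the row before left it, along the tool's axes as they then stand; what a row does not reach is not made up. A row lasts 1/8 s, in which the tool goes at most 62.5 mm and 10.7 degrees, less where a joint would pass 70% of its speed; a pose out of reach is approached as far as the arm can. A call with a number of a shift or a turn outside -1 to 1 is refused whole. A call with a gripper value outside its range is refused whole. The fingers move at their own pace and stop on an object; "newtons" is the grip in N (left out, the last holds). Time passes only in rows, so rows that do not move let the fingers close, or fill a call up. It gives the time, the measured TCP pose, the force, the opening and the grip force at its end, in the units of the state.
- manip.get_obs(): the state, without advancing time (a new reading comes with each control period).
- viewer.camera(name): name is "side" or "top" or "wrist"; returns a dict with "pixels" (400x640x3 uint8, red, green, blue), "intrinsics" (3x3 intrinsics, pixels), "D" ([k1, k2, p1, p2, k3] as OpenCV has them; the pictures are not rectified), "extrinsics" (4x4, takes a point from world to camera coordinates). Camera axes: x right, y up, looking along -z (the intrinsics and any distortion apply to the point x, -y, -z); pixel columns grow to the right and rows downward; lengths in m; the calibration is good to about 2 mm. A picture is of the moment at which its call begins. There is no depth.
- manip.hand_in(): hands the job in; it is judged then, once.
The state is a dict: "clock": time; "joint_pos": joint angles; "joint_velocities": joint speeds; "tau": joint torques, N m; "position": TCP position; "ee_rot": TCP orientation; "ft_force": force on the tool from outside, world axes, zero at the start; "torque": the same for the moment, N m; "grip_width": opening from 0.0 (shut) to 1.0 (fully open); "grasp_force": force on a finger pad.
Only numpy, scipy, OpenCV 4.12 (cv2) and the standard library are available. Lean on these libraries where they do the work, as an engineer would, in place of code of your own. Each camera call takes 0.05 s, during which the arm holds its last target. There are 200 camera calls.

## Working session

There is one attempt and no reset: what is moved stays moved. The work goes in short steps, Python scripts to look and compute and a tool call to move; the robot and the scene stay as the last step left them, time stands still between calls to the robot, and variables do not carry over. Pictures are saved under pics/ and viewed, at most 14 in all, crops included, and the job is handed in when it is done.

Besides the shell and the picture viewer there is one more tool, called after "Request:" as name(argument=value, ...) on one line, values as JSON. arm_command: Moves the arm, as the interface text tells. Scaled input: -1 to 1 covers 0.4 m each way for a shift and 180 degrees each way for a turn. Its arguments: {"type":"object","properties":{"series":{"type":"string"},"newtons":{"type":"number"}},"required":["series"]}

```bash
mkdir -p pics; ls
python3 - <<'E'
from workcell import manip, viewer
import cv2,numpy as np
np.set_printoptions(precision=4,suppress=True)
o=manip.get_obs(); print(o)
for n in("top","side"):
    c=viewer.camera(n); cv2.imwrite(f"pics/{n}0.png",c["pixels"][:,:,::-1]); np.savez(f"{n}0.npz",**c)
    print(n,c["intrinsics"],c["D"],c["extrinsics"])
E
```

```text
pics
{'clock': 0.0, 'joint_pos': array([-1.1766,  0.3329, -0.0647,  1.4609,  0.0216,  1.3499, -0.0885]), 'joint_velocities': array([ 0.0011,  0.0007, -0.0011, -0.0005,  0.0019,  0.0008,  0.0012]), 'tau': array([ -0.0004, -62.5446,   0.0489, -39.1611,   0.0162,   0.0099,
        -0.    ]), 'position': array([0.2529, 0.5711, 0.2189]), 'ee_rot': array([ 0.2069,  0.9784, -0.0007, -0.0001]), 'ft_force': array([-0.1392,  0.0528,  0.0486]), 'torque': array([-0.0102, -0.0386, -0.0582]), 'grasp_force': 0.0, 'grip_width': 1.0004853276825423}
top [[405.2064   0.     317.6877]
 [  0.     405.2064 203.2944]
 [  0.       0.       1.    ]] [0.0134 0.     0.     0.     0.    ] [[ 0.0013 -1.     -0.0046 -0.0444]
 [ 0.9816  0.0004  0.1911 -0.5241]
 [-0.1911 -0.0047  0.9816 -1.326 ]
 [ 0.      0.      0.      1.    ]]
side [[513.3513   0.     328.8794]
 [  0.     513.3513 205.6585]
 [  0.       0.       1.    ]] [-0.1667  0.      0.      0.      0.    ] [[ 0.9003 -0.435   0.0121 -0.4913]
 [ 0.2941  0.6287  0.7199 -0.2082]
 [-0.3208 -0.6446  0.6939 -1.7091]
 [ 0.      0.      0.      1.    ]]
```

View pics/top0.png

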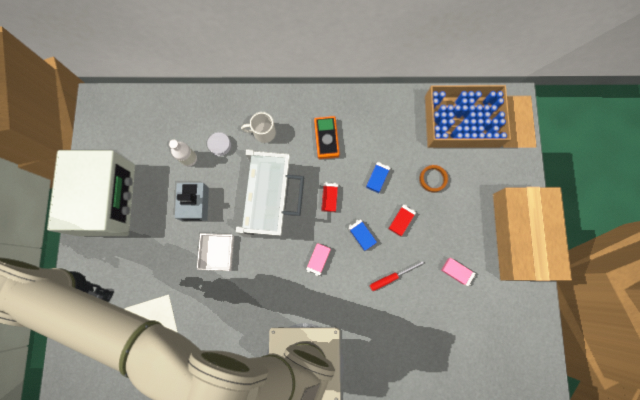

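View pics/side0.png

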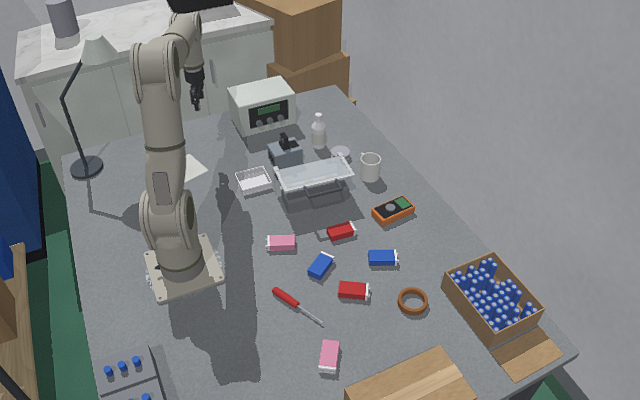

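The top view shows two blue cells, at about (378,178) and (362,235). The red cells at (330,197) and (402,221) and the pink ones at (319,259) and (459,271) are decoys by colour. The blue things in the box at (468,115) are cylinders. The plug is at (188,195), the tray at (215,252), and the tester with its bar spans (265,193) to (295,196).

```bash
cat > h.py <<'E'
import cv2,numpy as np
from workcell import manip, viewer
np.set_printoptions(precision=4,suppress=True)
def shot(n,name=None):
    c=viewer.camera(n)
    if name: cv2.imwrite(f"pics/{name}.png",c["pixels"][:,:,::-1]); np.savez(f"{name}.npz",**c)
    return c
def ray(c,px):
    p=cv2.undistortPoints(np.float64(px).reshape(-1,1,2),c["intrinsics"],np.float64(c["D"]))[:,0]
    E=c["extrinsics"];R,t=E[:3,:3],E[:3,3]
    d=np.c_[p[:,0],-p[:,1],-np.ones(len(p))]@R
    return -R.T@t,d
def plane(c,px,z):
    o,d=ray(c,px); return o+d*((z-o[2])/d[:,2])[:,None]
def proj(c,P):
    E=c["extrinsics"];q=np.atleast_2d(P)@E[:3,:3].T+E[:3,3]
    return cv2.projectPoints(q*[1,-1,-1],np.zeros(3),np.zeros(3),c["intrinsics"],np.float64(c["D"]))[0][:,0]
def two(c1,p1,c2,p2):
    o1,d1=ray(c1,p1);o2,d2=ray(c2,p2);d1,d2=d1[0],d2[0]
    s=np.linalg.lstsq(np.c_[d1,-d2],o2-o1,rcond=None)[0]
    a,b=o1+s[0]*d1,o2+s[1]*d2; return (a+b)/2,np.linalg.norm(a-b)
def blobs(c,lo,hi,amin=60):
    m=cv2.inRange(cv2.cvtColor(c["pixels"],cv2.COLOR_RGB2HSV),lo,hi)
    return [k for k in cv2.findContours(m,cv2.RETR_EXTERNAL,cv2.CHAIN_APPROX_NONE)[0] if cv2.contourArea(k)>amin]
BLUE=((105,140,60),(125,255,255))
E
python3 - <<'E'
from h import *
for n in("top","side"):
    c=dict(np.load(f"{n}0.npz"))
    for k in blobs(c,*BLUE):
        r=cv2.minAreaRect(plane(c,k[:,0].astype(float),.028)[:,:2].astype(np.float32)*1000)
        b=cv2.boundingRect(k)
        print(n,b,r)
    if n=="top":
        cr=c["pixels"][140:280,165:305,::-1]; cv2.imwrite("pics/crop1.png",cv2.resize(cr,None,fx=4.2,fy=4.2,interpolation=2))
    else:
        cr=c["pixels"][125:280,230:410,::-1]; cv2.imwrite("pics/crop2.png",cv2.resize(cr,None,fx=3.8,fy=3.8,interpolation=2))
E
```

```text
top (351, 222, 25, 28) ((415.6754455566406, -198.24472045898438), (84.22586059570312, 51.78231430053711), 34.99907684326172)
top (367, 165, 22, 27) ((617.3794555664062, -251.10784912109375), (48.502891540527344, 87.83172607421875), 65.27559661865234)
top (483, 93, 19, 16) ((907.181396484375, -676.6939086914062), (53.25437545776367, 66.97986602783203), 44.83580017089844)
top (435, 93, 69, 45) ((852.641845703125, -584.6661376953125), (240.94960021972656, 167.94647216796875), 89.87967681884766)
side (520, 302, 14, 16) ((921.91259765625, -659.5257568359375), (67.9496078491211, 31.81249237060547), 29.153106689453125)
side (452, 258, 70, 72) ((867.0589599609375, -547.1372680664062), (247.97398376464844, 175.92147827148438), 89.72756958007812)
side (308, 253, 25, 27) ((410.5556640625, -209.16319274902344), (100.5948715209961, 56.493064880371094), 34.66130828857422)
side (369, 250, 26, 16) ((613.203125, -263.7601318359375), (65.9507064819336, 86.1585922241211), 64.48721313476562)
side (0, 69, 42, 211) ((-555.1693115234375, 1027.260009765625), (175.3828887939453, 1694.79833984375), 1.6915130615234375)
```

View pics/crop1.png

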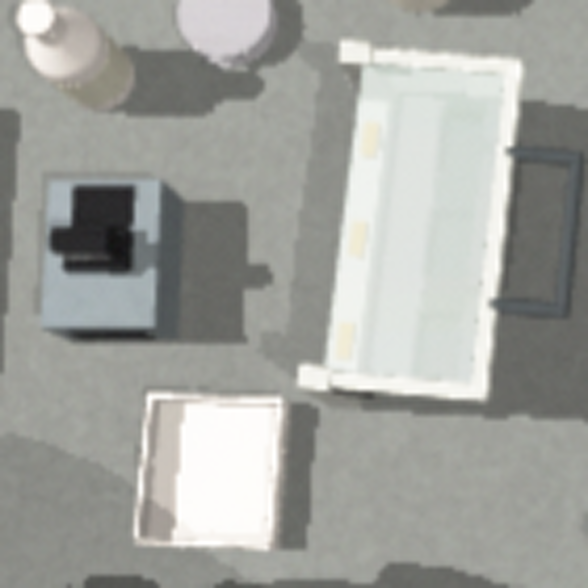

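View pics/crop2.png

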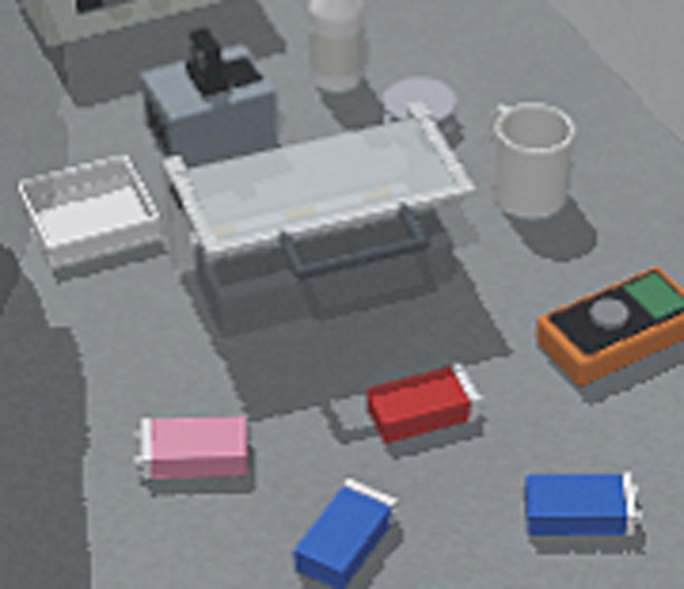

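The plug's grip is the dark upright at crop (85,245), standing at the supply centre near crop (102,254). The black patch at (103,210) looks flat. The tray is at crop (212,470). The bar runs (577,155)–(566,312), and the cover's front edge (521,62)–(488,398). Next I compute their positions.

Run:
```python
from h import *
c=dict(np.load("top0.npz"));s=dict(np.load("side0.npz"))
f=lambda p:np.array(p,float)/4.2+[165-.4,140-.4]
g=lambda p:np.array(p,float)/3.8+[230-.4,125-.4]
sup=plane(c,f([[42,180],[162,180],[160,328],[42,328]]),.07);print("supply",sup[:,:2],sup.mean(0))
t=plane(c,f([[148,395],[286,397],[278,547],[136,543]]),.03);print("tray",t[:,:2],t.mean(0))
b=plane(c,f([[577,155],[566,312]]),.125);d=b[1]-b[0];print("bar",b,b.mean(0),np.linalg.norm(d),np.degrees(np.arctan2(d[1],d[0])))
e=plane(c,f([[521,62],[488,398]]),.1295);d=e[1]-e[0];print("edge",e,np.linalg.norm(d),np.degrees(np.arctan2(d[1],d[0])))
print(two(c,f([577,155]),s,g([427,243])),two(c,f([566,312]),s,g([300,273])))
o=manip.get_obs();from scipy.spatial.transform import Rotation as R
print(R.from_quat(o["ee_rot"]).as_matrix())
w=shot("wrist","w0");print(w["extrinsics"],w["intrinsics"],w["D"])
print(proj(w,o["position"]))
```

```text
supply [[0.592  0.4399]
 [0.592  0.3434]
 [0.4714 0.3383]
 [0.4714 0.4316]] [0.5317 0.3883 0.07  ]
tray [[0.4229 0.3566]
 [0.4213 0.2449]
 [0.3015 0.2462]
 [0.3046 0.3593]] [0.3626 0.3018 0.03  ]
bar [[0.5984 0.0069 0.125 ]
 [0.4752 0.0142 0.125 ]] [0.5368 0.0105 0.125 ] 0.12342978386879257 176.61041006857715
edge [[0.672  0.051  0.1295]
 [0.409  0.0718 0.1295]] 0.26388055816548456 175.47033682227232
(array([0.599 , 0.007 , 0.1228]), np.float64(3.3396823968185514e-05)) (array([0.4736, 0.0143, 0.1281]), np.float64(0.0020920045033246755))
[[-0.9144  0.4048 -0.0005]
 [ 0.4048  0.9144 -0.0011]
 [-0.     -0.0012 -1.    ]]
[[ 0.4053  0.9142 -0.0011 -0.624 ]
 [-0.8741  0.3871 -0.2933  0.0374]
 [-0.2677  0.1199  0.956  -0.3798]
 [ 0.      0.      0.      1.    ]] [[345.8339   0.     319.1185]
 [  0.     345.8339 197.8748]
 [  0.       0.       1.    ]] [-0.0099  0.      0.      0.      0.    ]
[[320.017  252.5021]]
```

Request:
arm_command(series="0 0 0 0 0.0524; 0 0 0 0 0.0524; 0 0 0 0 0.0524; 0 0 0 0 0.0524; 0 0 0 0 0.0524; 0 0 0 0 0.0524; 0 0 0 0 0.0524; 0 -0.076 0.116 0 0; 0 -0.076 0.116 0 0; 0 -0.076 0.116 0 0", newtons=40)

```text
clock: 1.4
position: [0.3935, 0.4794, 0.2195]
ee_rot: [0.706, 0.708, -0.0, 0.0]
ft_force: [1.0, 0.7, -0.3]
grip_width: 1.001
grasp_force: 0.0
```

Request:
arm_command(series="0 -0.076 0.1 0 0; 0 -0.076 0.1 0 0; 0 -0.076 0.1 0 0; 0 0 0 0 0; 0 0 0 0 0; 0 0 0 0 0; 0 0 0 0 0; 0 0 0 0 0; 0 0 0 0 0; 0 0 0 0 0")

```text
clock: 2.65
position: [0.5125, 0.3896, 0.2198]
ee_rot: [0.707, 0.708, 0.0, -0.0]
ft_force: [-0.4, 0.3, 0.4]
grip_width: 0.999
grasp_force: 0.0
```

```bash
cat >> h.py <<'E'
from scipy.spatial.transform import Rotation
def st():
    o=manip.get_obs();M=Rotation.from_quat(o["ee_rot"]).as_matrix()
    print("t",round(o["clock"],2),"p",o["position"],"yaw_y",round(np.degrees(np.arctan2(M[1,1],M[0,1])),2),"tilt",round(np.degrees(np.arccos(-M[2,2])),2),"F",o["ft_force"],"w",round(o["grip_width"],3),"gf",round(o["grasp_force"],1),"j7",round(o["joint_pos"][6],2))
    return o,M
def to(x,y,z,yaw):
    "yaw = world angle (deg) of the tool y axis (mod 180); shifts are in the axes after the spin"
    o,M=st();y0=np.degrees(np.arctan2(M[1,1],M[0,1]));d=(yaw-y0+90)%180-90
    a=np.radians(y0+d);Y=np.array([np.cos(a),np.sin(a)]);X=np.array([-Y[1],Y[0]])
    v=np.array([x,y,z])-o["position"]
    print("spin",round(-d/180,4),"tx,ty,tz",np.array([X@v[:2],Y@v[:2],-v[2]])*2.5)
E
python3 - <<'E'
from h import *
st();c=shot("wrist","w1");print(proj(c,[.532,.388,.126]))
t=shot("top")
cv2.imwrite("pics/w1v.png",c["pixels"][:,:,::-1])
for k in blobs(t,*BLUE): print(cv2.boundingRect(k))
E
```

```text
t 2.65 p [0.5125 0.3896 0.2198] yaw_y 0.1 tilt 0.01 F [-0.4179  0.2718  0.4087] w 0.999 gf 0.0 j7 -0.66
[[346.0341 198.1357]]
(351, 222, 25, 28)
(367, 165, 22, 27)
(483, 93, 19, 16)
(435, 93, 69, 45)
```

View pics/w1.png

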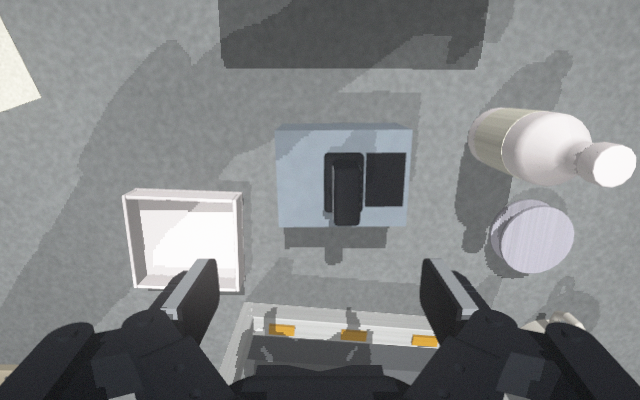

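The grip's top sits at px (346,196), matching the predicted point. The flat black square beside it at (386,180) is a label. I'll go down, grip it and pull it out.

Request:
arm_command(series="0 -0.004 0.049 0 0; 0 0 0 0.09 0; 0 0 0 0.09 0; 0 0 0 0.09 0; 0 0 0 0 0; 1 0 0 0 0; 1 0 0 0 0; 1 0 0 0 0; 1 0 0 0 0; 1 0 0 0 0", newtons=60)

```text
clock: 4.0
position: [0.5327, 0.3883, 0.1127]
ee_rot: [0.707, 0.708, 0.001, 0.0]
ft_force: [0.3, -1.3, 5.5]
grip_width: 0.195
grasp_force: 58.6
```

Request:
arm_command(series="1 0 0 0 0; 1 0 0 -0.02 0; 1 0 0 -0.03 0; 1 0 0 -0.03 0; 1 0 0 -0.04 0; 1 0 0 -0.05 0; 1 0 0 -0.05 0; 1 0 0 -0.05 0; 1 0 0 0 0; 1 0 0 0 0")

```text
clock: 5.25
position: [0.5319, 0.3879, 0.2194]
ee_rot: [0.706, 0.708, -0.0, -0.0]
ft_force: [-0.3, -0.1, 0.2]
grip_width: 0.192
grasp_force: 60.5
```

Run:
```python
from h import *
to(.364,.302,.075,0);shot("side","s2");shot("wrist","w2")
a=cv2.imread("pics/s2.png")[90:240,200:400];b=cv2.imread("pics/w2.png")
cv2.imwrite("pics/v2.png",np.vstack([cv2.resize(a,(400,300)),cv2.resize(b,(400,250))]))
```

```text
t 5.25 p [0.5319 0.3879 0.2194] yaw_y 0.1 tilt 0.02 F [-0.3314 -0.1468  0.2413] w 0.192 gf 60.5 j7 -0.63
spin 0.0006 tx,ty,tz [-0.2147 -0.4198  0.3609]
```

View pics/v2.png

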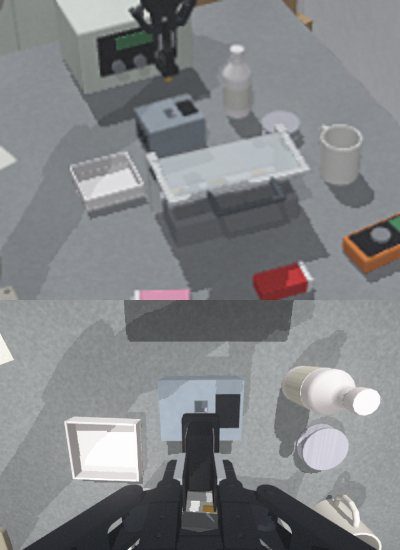

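The plug is out: the bare socket shows at about (200,405) in the lower picture. I'll carry it to the tray.

Request:
arm_command(series="1 -0.054 -0.105 0 0; 1 -0.054 -0.105 0 0; 1 -0.054 -0.105 0 0; 1 -0.053 -0.105 0 0; 1 0 0 0 0; 1 0 0 0.1 0; 1 0 0 0.1 0; 1 0 0 0.1 0; 1 0 0 0.06 0; 1 0 0 0 0")

```text
clock: 6.6
position: [0.3638, 0.3008, 0.074]
ee_rot: [0.707, 0.708, -0.002, 0.0]
ft_force: [0.6, 0.2, -0.5]
grip_width: 0.195
grasp_force: 60.5
```

Request:
arm_command(series="0.7 0 0 0 0; 0.5 0 0 0 0; 0.3 0 0 0 0; 0.2 0 0 0 0; 0 0 0 0 0; 0 0 0 -0.05 0; 0 0 0 -0.1 0; 0 0 0 -0.12 0; 0 0 0 -0.12 0; 0 0 0 0 0")

```text
clock: 7.85
position: [0.3656, 0.303, 0.2354]
ee_rot: [0.707, 0.708, 0.003, -0.0]
ft_force: [0.6, 0.3, -0.6]
grip_width: 0.996
grasp_force: 0.0
```

Run:
```python
from h import *
to(.5368,.0105,.225,86);shot("wrist","w3");shot("side","s3")
a=cv2.imread("pics/s3.png")[90:240,200:400];b=cv2.imread("pics/w3.png")
cv2.imwrite("pics/v3.png",np.vstack([cv2.resize(a,(400,300)),cv2.resize(b,(400,250))]))
```

```text
t 7.85 p [0.3656 0.303  0.2354] yaw_y 0.09 tilt 0.38 F [ 0.5868  0.3324 -0.5994] w 0.996 gf 0.0 j7 -0.79
spin -0.4773 tx,ty,tz [-0.4779 -0.6996  0.0259]
```

View pics/v3.png

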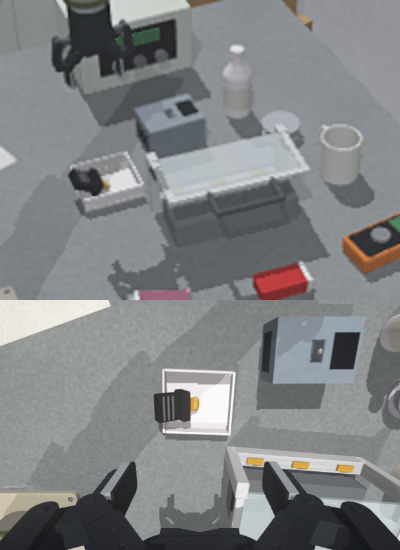

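The plug lies in the tray. Its shoulder and blade root are at about (191,404), and its grip leans on the wall. The cover is still shut. Next is the bar.

Request:
arm_command(series="0 0 0 0 -0.053; 0 0 0 0 -0.053; 0 0 0 0 -0.053; 0 0 0 0 -0.053; 0 0 0 0 -0.053; 0 0 0 0 -0.053; 0 0 0 0 -0.053; 0 0 0 0 -0.053; 0 0 0 0 -0.053; 0 0 0 0 0")

```text
clock: 9.2
position: [0.3637, 0.3012, 0.2303]
ee_rot: [0.036, 0.999, -0.001, -0.001]
ft_force: [-0.4, -0.3, 1.0]
grip_width: 0.998
grasp_force: 0.0
```

Request:
arm_command(series="0.4 -0.068 -0.1 0 0; 0.4 -0.068 -0.1 0 0; 0.4 -0.068 -0.1 0 0; 0.4 -0.068 -0.1 0 0; 0.4 -0.068 -0.1 0 0; 0.4 -0.068 -0.1 0 0; 0.4 -0.068 -0.1 0 0; 0.4 0 0 0 0; 0.4 0 0 0 0; 0.4 0 0 0 0")

```text
clock: 10.45
position: [0.534, 0.0103, 0.2314]
ee_rot: [0.035, 0.999, 0.0, -0.0]
ft_force: [0.2, 0.0, -0.1]
grip_width: 0.6
grasp_force: 0.0
```

Run:
```python
from h import *
w3=dict(np.load("w3.npz"));print("plug",plane(w3,[[306,166]],.022))
to(.5368,.0105,.130,86);c=shot("wrist","w4");t=shot("top")
print(proj(c,[[.5984,.0069,.125],[.4752,.0142,.125],[.5368,.0105,.125]]))
P0=np.array([.5439,.1123]);X=np.array([np.cos(np.radians(86)),np.sin(np.radians(86))]);Y=np.array([-X[1],X[0]])
```

```text
plug [[0.3516 0.302  0.022 ]]
t 10.45 p [0.534  0.0103 0.2314] yaw_y 85.99 tilt 0.04 F [ 0.1704  0.0264 -0.0987] w 0.6 gf 0.0 j7 1.46
spin -0.0 tx,ty,tz [-0.0069  0.001   0.2534]
[[320.6879 266.2443]
 [319.0212 115.4971]
 [319.8468 195.8677]]
```

View pics/w4.png

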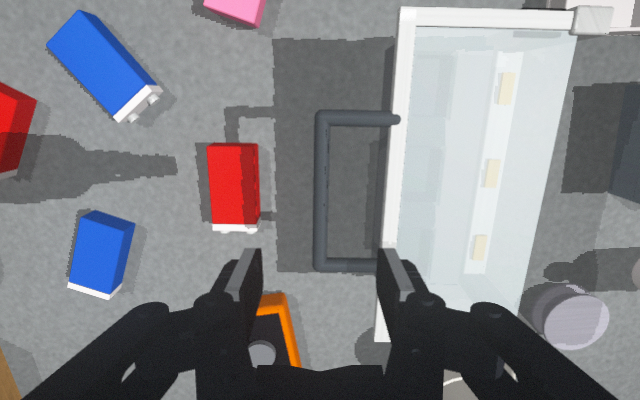

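The bar's centreline is at column 321, rows 115–267, as predicted. I'll go down and grip it.

Request:
arm_command(series="0.4 -0.007 0.001 0.05 0; 0.4 0 0 0.07 0; 0.4 0 0 0.07 0; 0.4 0 0 0.07 0; 0.4 0 0 0 0; 1 0 0 0 0; 1 0 0 0 0; 1 0 0 0 0; 1 0 0 0 0; 1 0 0 0 0", newtons=25)

```text
clock: 11.8
position: [0.5373, 0.0092, 0.1278]
ee_rot: [0.035, 0.999, 0.0, 0.0]
ft_force: [0.6, 0.5, 0.4]
grip_width: -0.001
grasp_force: 0.0
```

Run:
```python
from h import *
st();shot("wrist","w5");shot("side","s5");shot("top","t5")
a=cv2.imread("pics/s5.png")[130:240,260:400];b=cv2.imread("pics/w5.png");d=cv2.imread("pics/t5.png")[140:250,230:370]
cv2.imwrite("pics/v5.png",np.vstack([np.hstack([cv2.resize(a,(380,300)),cv2.resize(d,(380,300))]),np.hstack([cv2.resize(b,(480,300)),np.zeros((300,280,3),np.uint8)])]))
```

```text
t 11.8 p [0.5373 0.0092 0.1278] yaw_y 85.95 tilt 0.01 F [0.6476 0.4745 0.3906] w -0.001 gf 0.0 j7 1.52
```

View pics/v5.png

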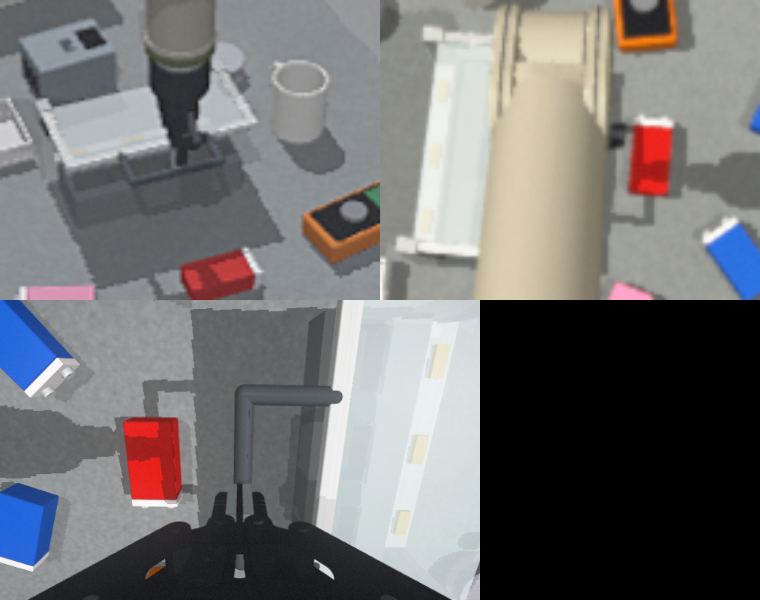

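Run:
```python
import cv2,numpy as np
b=cv2.imread("pics/w5.png")[200:330,240:400];a=cv2.imread("pics/s5.png")[150:220,300:370]
cv2.imwrite("pics/v6.png",np.hstack([cv2.resize(b,(492,400),interpolation=2),cv2.resize(a,(300,300),interpolation=2).__class__((400,300,3),np.uint8)*0+cv2.resize(a,(300,400),interpolation=2)]))
```

```text
(no output)
```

View pics/v6.png

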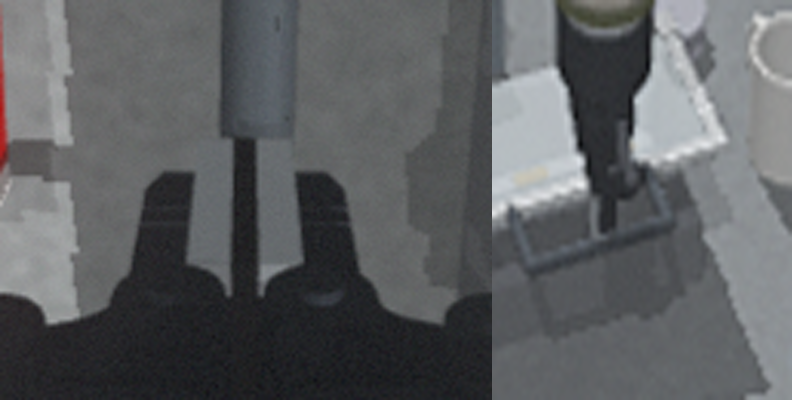

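Run:
```python
from h import *
o,M=st();c=dict(np.load("w5.npz"));print(manip.tips_ahead)
E=c["extrinsics"];print("cam",-E[:3,:3].T@E[:3,3],M[:,0])
for zz in(-.02,0,.019): print(zz,proj(c,[o["position"]+M[:,0]*s*.011+M[:,2]*zz for s in(-1,1)]).tolist())
print(proj(c,[[.5368,.0045,.125],[.5368,.0165,.125],[.4752,.0142,.125],[.4752,.0142,.115],[.4752,.0142,.135]]))
```

```text
t 11.95 p [0.5372 0.0092 0.1277] yaw_y 85.95 tilt 0.01 F [ 0.0692  0.074  -0.0443] w -0.003 gf 0.0 j7 1.52
0.019
cam [0.4619 0.0142 0.2822] [-0.9975  0.0706  0.    ]
-0.02 [[319.67799244037434, 294.78387136195124], [319.6782624530088, 249.7878331106581]]
0 [[319.60039703558056, 272.3823969320202], [319.59752115142027, 231.6537622279259]]
0.019 [[319.54099386698744, 255.236608417871], [319.53626284647976, 217.89816486381636]]
[[310.1338 249.8161]
 [334.162  248.2494]
 [320.9567 122.7562]
 [320.8384 120.9471]
 [321.0906 124.8047]]
```

Run:
```python
from h import *
o,M=st();s=dict(np.load("s5.npz"));w=dict(np.load("w5.npz"))
print(two(s,[[326.4,191]],w,[[319,244]]))
print(proj(s,[o["position"],o["position"]+M[:,2]*.019,[.5368,.0105,.125],[.5368,.0105,.131]]))
```

```text
t 11.95 p [0.5372 0.0092 0.1277] yaw_y 85.95 tilt 0.01 F [ 0.0692  0.074  -0.0443] w -0.003 gf 0.0 j7 1.52
(array([0.5353, 0.0092, 0.131 ]), np.float64(0.007431936143619035))
[[326.0064 192.1217]
 [325.9614 196.0942]
 [325.7247 192.4954]
 [325.7383 191.2315]]
```

Request:
arm_command(series="0.4 0 0 -0.02 0; 0.4 0 0 0 0; 0.4 0 0 0 0; 0.4 0 0 0.035 0; 0.4 0 0 0.035 0; 0.4 0 0 0 0; 1 0 0 0 0; 1 0 0 0 0; 1 0 0 0 0; 1 0 0 0 0", newtons=25)

```text
clock: 13.2
position: [0.5377, 0.011, 0.1082]
ee_rot: [0.035, 0.999, 0.001, 0.0]
ft_force: [0.6, 4.7, 0.7]
grip_width: 0.125
grasp_force: 26.3
```

Request:
arm_command(series="0.5 0 0 0 0; 0.5 0 0 0 0; 0.5 0 0 0.03 0; 0.5 0 0 0 0; 0.5 0 0 0 0; 1 0 0 0 0; 1 0 0 0 0; 1 0 0 0 0; 1 0 0 0 0; 1 0 0 0 0", newtons=25)

```text
clock: 14.45
position: [0.5376, 0.011, 0.096]
ee_rot: [0.035, 0.999, 0.001, 0.0]
ft_force: [-0.1, 5.5, 0.1]
grip_width: 0.125
grasp_force: 25.7
```

Run:
```python
from h import *
o,M=st();c=shot("wrist","w7");cv2.imwrite("pics/v7.png",cv2.resize(c["pixels"][190:330,240:400,::-1],(560,490),interpolation=2))
for zz in(-.04,-.02,0,.019): print(zz,proj(c,[o["position"]+M[:,0]*s*.011+M[:,2]*zz for s in(-1,1)]).tolist())
```

```text
t 14.45 p [0.5376 0.011  0.096 ] yaw_y 86.03 tilt 0.13 F [-0.0956  5.5477  0.1252] w 0.125 gf 25.7 j7 1.54
-0.04 [[319.7394138919902, 323.87626573168467], [319.7418338411386, 273.6534814911169]]
-0.02 [[319.6464581962477, 295.10120798828524], [319.6443169909344, 250.0803102152168]]
0 [[319.5739393715361, 272.65890470930685], [319.5691319687381, 231.910245035823]]
0.019 [[319.51843065541954, 255.4844595915087], [319.5120980069235, 218.12951517664754]]
```

View pics/v7.png

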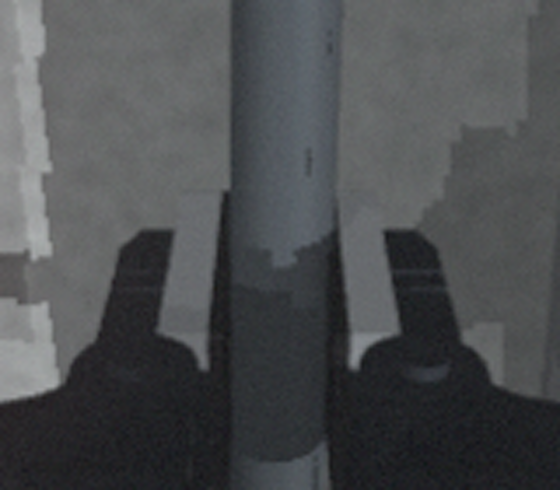

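Now the bar is plainly between the pads, whose tips are at row 244. I'll follow the arc.

Request:
arm_command(series="1 0 0.002 -0.045 0; 1 0 0.007 -0.044 0; 1 0 0.011 -0.044 0; 1 0 0.015 -0.042 0; 1 0 0.02 -0.04 0; 1 0 0.023 -0.038 0; 1 0 0.027 -0.036 0; 1 0 0.031 -0.033 0; 1 0 0.034 -0.03 0; 1 0 0.037 -0.026 0")

```text
clock: 15.75
position: [0.5443, 0.0909, 0.2479]
ee_rot: [0.036, 0.999, -0.0, 0.002]
ft_force: [7.5, -4.5, 0.6]
grip_width: 0.128
grasp_force: 24.6
```

Run:
```python
from h import *
st()
```

```text
t 15.75 p [0.5443 0.0909 0.2479] yaw_y 85.87 tilt 0.18 F [ 7.5232 -4.4876  0.6164] w 0.128 gf 24.6 j7 1.32
```

Request:
arm_command(series="1 0 0.039 -0.022 0; 1 0 0.041 -0.018 0; 1 0 0.043 -0.014 0; 1 0 0.044 -0.01 0; 1 0 0.045 -0.005 0; 1 0 0.045 -0.001 0; 1 0 0.045 0.004 0; 1 0 0.022 0.004 0; 1 0 0 0 0; 1 0 0 0 0")

```text
clock: 17.0
position: [0.5548, 0.2207, 0.2735]
ee_rot: [0.036, 0.999, 0.001, 0.003]
ft_force: [10.4, -0.2, 4.7]
grip_width: 0.129
grasp_force: 26.4
```

Request:
arm_command(series="0.3 0 0 0 0; 0.3 0 0 0 0; 0.3 0 0 -0.05 0; 0.3 0 0 -0.1 0; 0.3 0 0 -0.05 0; 0.3 0 -0.05 0 0; 0.3 0 -0.1 0 0; 0.3 0 -0.1 0 0; 0 0 -0.1 0 0; 0 0 0 0 0")

```text
clock: 18.25
position: [0.5418, 0.0764, 0.3513]
ee_rot: [0.039, 0.999, -0.0, -0.0]
ft_force: [-0.3, 0.8, 0.1]
grip_width: 0.997
grasp_force: 0.0
```

Run:
```python
from h import *
st();shot("top","t8");shot("side","s8")
a=cv2.imread("pics/s8.png")[100:300,200:440];b=cv2.imread("pics/t8.png")[110:310,190:430]
cv2.imwrite("pics/v8.png",np.hstack([cv2.resize(a,(400,333)),cv2.resize(b,(400,333))]))
for n in("t8","s8"):
  c=dict(np.load(n+".npz"))
  for k in blobs(c,*BLUE):
    q=plane(c,k[:,0].astype(float),.028)[:,:2]
    r=cv2.minAreaRect(q.astype(np.float32)*1000);print(n,cv2.boundingRect(k),np.array(r[0]),np.array(r[1]),r[2])
```

```text
t 18.25 p [0.5418 0.0764 0.3513] yaw_y 85.59 tilt 0.03 F [-0.2639  0.7774  0.0579] w 0.997 gf 0.0 j7 1.33
t8 (351, 222, 25, 28) [ 415.8795 -198.2194] [83.8878 52.0011] 34.850860595703125
t8 (367, 165, 22, 27) [ 617.4642 -250.9227] [48.9093 87.8311] 65.27103424072266
t8 (483, 93, 19, 16) [ 907.1814 -676.6939] [53.2544 66.9799] 44.83580017089844
t8 (435, 93, 69, 45) [ 852.6418 -584.6661] [240.9496 167.9465] 89.87967681884766
s8 (520, 302, 14, 16) [ 921.9126 -659.5258] [67.9496 31.8125] 29.153106689453125
s8 (452, 258, 70, 72) [ 867.0588 -547.166 ] [248.0316 175.9215] 89.72756958007812
s8 (308, 253, 25, 27) [ 410.4942 -209.0714] [100.6055  56.3068] 34.70816421508789
s8 (369, 250, 26, 16) [ 613.2031 -263.7601] [65.9507 86.1586] 64.48721313476562
s8 (0, 69, 42, 211) [-555.3741 1027.2539] [ 174.9731 1694.7983] 1.6915130615234375
```

View pics/v8.png

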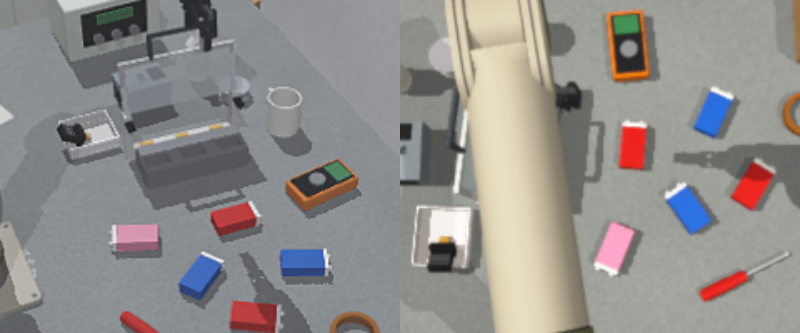

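The cover is fully open and stays. The blue cells (at top-crop (687,208) and (714,112)) haven't moved. The wrist view from here should show the pockets, so I'll measure them.

Run:
```python
from h import *
c=shot("wrist","w9")
X=np.array([np.cos(np.radians(86)),np.sin(np.radians(86))]);Y=np.array([-X[1],X[0]]);P0=np.array([.5368,.0105])+.102*X
img=c["pixels"][:,:,::-1].copy()
for k in(.085,0,-.085):
    q=[np.r_[P0+X*a*.0165+Y*(k+b*.0275),.052] for a,b in((-1,-1),(1,-1),(1,1),(-1,1))]
    p=proj(c,q);print(k,P0+Y*k,p.mean(0))
cv2.imwrite("pics/v9.png",img)
```

```text
0.085 [0.4591 0.1182] [344.3381  83.6071]
0 [0.5439 0.1123] [343.1294 151.4595]
-0.085 [0.6287 0.1063] [342.0287 212.3883]
```

View pics/v9.png

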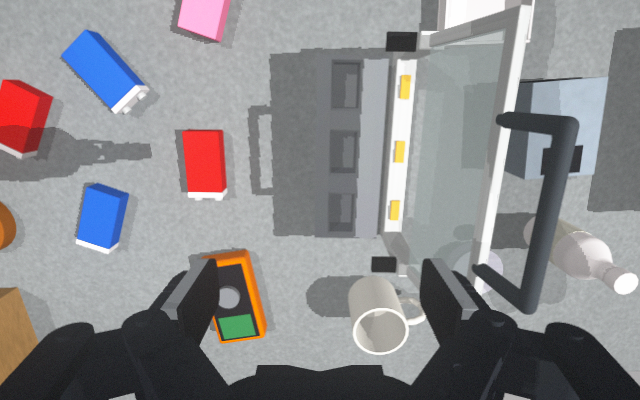

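Run:
```python
from h import *
c=dict(np.load("w9.npz"));g=cv2.cvtColor(c["pixels"],cv2.COLOR_RGB2GRAY).astype(int)
for y in(85,152,211): print("row",y,"cols 312..390:",g[y-2:y+3,312:391].mean(0).astype(int).tolist())
for x in(346,343,341): print("col",x,"rows 50..242:",g[50:243,x-2:x+3].mean(1).astype(int).tolist())
for k in blobs(c,*BLUE):
    q=plane(c,k[:,0].astype(float),.028)[:,:2]
    r=cv2.minAreaRect(q.astype(np.float32)*1000);print(cv2.boundingRect(k),np.array(r[0]),np.array(r[1]),r[2])
```

```text
row 85 cols 312..390: [118, 118, 117, 120, 121, 122, 122, 123, 123, 122, 122, 122, 121, 122, 121, 121, 121, 121, 118, 105, 98, 98, 100, 100, 99, 101, 100, 100, 99, 101, 99, 100, 100, 111, 120, 119, 121, 120, 120, 119, 120, 120, 120, 120, 109, 92, 91, 100, 109, 113, 137, 170, 177, 177, 176, 176, 176, 177, 177, 176, 176, 175, 176, 176, 176, 175, 174, 175, 175, 176, 175, 176, 176, 175, 166, 132, 101, 100, 107]
row 152 cols 312..390: [116, 118, 118, 120, 119, 119, 121, 118, 120, 118, 118, 118, 119, 119, 120, 119, 118, 108, 99, 97, 97, 96, 97, 97, 98, 97, 97, 96, 99, 98, 103, 112, 116, 117, 118, 118, 117, 119, 117, 118, 119, 109, 95, 94, 103, 114, 116, 142, 175, 175, 175, 175, 176, 175, 176, 175, 174, 175, 176, 174, 174, 174, 173, 173, 174, 174, 174, 173, 174, 170, 146, 112, 108, 113, 125, 132, 141, 160, 213]
row 211 cols 312..390: [120, 117, 118, 118, 116, 117, 117, 117, 119, 117, 117, 118, 116, 117, 118, 112, 104, 99, 97, 97, 97, 97, 96, 96, 96, 96, 97, 96, 98, 106, 116, 116, 116, 116, 117, 115, 117, 115, 110, 98, 93, 102, 112, 115, 142, 171, 172, 171, 172, 171, 172, 172, 172, 171, 172,
[... 2418 characters left out ...]
, 118, 118, 114, 106, 101, 98, 98, 96, 97, 97, 98, 100, 99, 99, 97, 99, 99, 100, 100, 99, 99, 99, 99, 99, 99, 103, 104, 103, 102, 104, 103, 103, 102, 101, 103, 101, 101, 102, 100, 100, 96, 92, 92, 92, 91, 92, 107, 114, 114, 116, 116, 116, 117, 116, 116, 115, 115, 115, 116, 115, 115, 117, 115, 114, 115, 113, 109, 104, 105, 103, 103, 103, 107, 110, 110, 110, 110, 108, 106, 109, 108, 106, 107, 107, 107, 107, 105, 107, 110, 112, 111, 111, 110, 110, 110, 98, 91, 94, 93, 92, 93, 92, 93, 93, 104, 114, 115, 117, 117, 115, 126, 161, 177, 177, 178, 178]
(77, 184, 52, 65) [ 617.3982 -245.4929] [59.5931 96.7188] 65.24454498291016
(62, 30, 82, 78) [ 417.3716 -193.3593] [91.7197 57.9571] 34.44113540649414
```

Run:
```python
from h import *
c=dict(np.load("w9.npz"))
th=np.radians(86);X=np.array([np.cos(th),np.sin(th)]);Y=np.array([-X[1],X[0]]);P0=np.array([.5368,.0105])+.102*X
def T(p,z=.052):
    q=plane(c,p,z)[:,:2]-P0; return np.c_[q@X,q@Y]*1000
print("right block edge (37.5)",T([[386.7,85],[381.9,152],[377.8,211]]))
print("mouth left",T([[330.7,85],[329,152],[327.8,211]]))
print("mouth right outer",T([[361.7,85],[358.6,152],[355.8,211]]))
print("rows p0",T([[343,59],[343,109.5]]),"p1",T([[343,129],[343,173]]),"p2",T([[341,192.5],[341,231.3]]))
print("block end",T([[343,237]]))
```

```text
right block edge (37.5) [[ 52.9259  83.7642]
 [ 51.1355  -0.3411]
 [ 49.6115 -82.6243]]
mouth left [[-16.9928  83.8708]
 [-18.6118  -0.1969]
 [-19.7764 -82.4486]]
mouth right outer [[ 21.7016  83.8031]
 [ 20.4052  -0.281 ]
 [ 19.0718 -82.546 ]]
rows p0 [[ -2.1702 114.1455]
 [ -1.1212  54.1423]] p1 [[ -0.6896  29.6603]
 [  0.3442 -28.5609]] p2 [[  -1.8986  -55.7845]
 [  -0.9688 -112.8423]]
block end [[   2.0153 -121.5758]]
```

Request:
arm_command(series="0 0 0 0 0.056; 0 0 0 0 0.056; 0 0 0 0 0.056; 0 0 0 0 0.056; 0 0 0 0 0.056; 0 0 0 0 0.056; 0 0 0 0 0.056; 0 0 0 0 0.056; 0 0 0 0 0.056; 0 0 0 0 0.056")

```text
clock: 19.65
position: [0.5421, 0.0826, 0.351]
ee_rot: [0.794, 0.608, -0.0, -0.0]
ft_force: [0.6, -0.6, -1.0]
grip_width: 1.003
grasp_force: 0.0
```

Run:
```python
from h import *
to(.4478,-.1758,.20,-55.3)
```

```text
t 19.65 p [0.5421 0.0826 0.351 ] yaw_y -15.06 tilt 0.06 F [ 0.5759 -0.5997 -0.9658] w 1.003 gf 0.0 j7 -0.42
spin 0.2236 tx,ty,tz [-0.5616  0.3969  0.3775]
```

Request:
arm_command(series="0 0 0 0 0.056; 0 0 0 0 0.056; 0 0 0 0 0.056; 0 0 0 0 0.056; 0 -0.094 0.066 0.05 0; 0 -0.094 0.066 0.05 0; 0 -0.094 0.066 0.05 0; 0 -0.094 0.066 0.05 0; 0 -0.094 0.066 0.05 0; 0 -0.094 0.066 0.05 0")

```text
clock: 20.9
position: [0.4472, -0.1777, 0.2308]
ee_rot: [0.954, 0.3, 0.0, -0.0]
ft_force: [0.3, -0.3, -0.3]
grip_width: 0.999
grasp_force: 0.0
```

```bash
cat >> h.py <<'E'
def cell(name):
    c=shot("wrist",name);o,M=st()
    for k in blobs(c,(105,140,60),(125,255,255),800):
        q=plane(c,k[:,0].astype(float),.028)[:,:2]-o["position"][:2]
        q=np.c_[q@M[:2,0],q@M[:2,1]].astype(np.float32)*1000   # tool x,y of the blue outline
        r=cv2.minAreaRect(q);print(cv2.boundingRect(k),"tool-frame mm",np.array(r[0]),np.array(r[1]),r[2]);print(cv2.boxPoints(r).tolist())
        print("rows mid",[ (int(v),[int(q[abs(q[:,0]-v)<1.5,1].min()),int(q[abs(q[:,0]-v)<1.5,1].max())]) for v in (np.linspace(q[:,0].min(),q[:,0].max(),7)[1:-1])])
E
python3 - <<'E'
from h import *
cell("w10")
E
```

```text
t 20.95 p [ 0.4437 -0.1835  0.2287] yaw_y -55.43 tilt 0.17 F [-3.6315 -5.6952 -3.1425] w 0.998 gf 0.0 j7 -0.7
(301, 165, 46, 73) tool-frame mm [-34.2163   1.2081] [81.936  48.0243] 0.12271098792552948
[[-75.23565673828125, 25.132442474365234], [-75.1328125, -22.89175796508789], [6.8029937744140625, -22.71627426147461], [6.7001495361328125, 25.307926177978516]]
rows mid [(-61, [-22, 24]), (-47, [-22, 24]), (-34, [-22, 25]), (-20, [-22, 24]), (-6, [-22, 24])]
(432, 27, 104, 88) tool-frame mm [100.7021 156.2018] [91.7548 51.5064] 59.39768981933594
[[55.1806640625, 129.82443237304688], [99.5133056640625, 103.60376739501953], [146.2234649658203, 182.57907104492188], [101.89082336425781, 208.79974365234375]]
rows mid [(73, [118, 161]), (86, [111, 184]), (100, [108, 206]), (113, [127, 201]), (127, [149, 194])]
```

Run:
```python
from h import *
for i in range(5): viewer.camera("wrist")
cell("w11")
```

```text
t 21.25 p [ 0.4485 -0.176   0.2319] yaw_y -55.01 tilt 0.02 F [ 0.2807 -0.4023  1.1799] w 1.005 gf 0.0 j7 -0.7
(298, 162, 47, 76) tool-frame mm [-39.0697   1.6288] [85.4411 49.1284] 0.1224917322397232
[[-81.8426513671875, 26.101634979248047], [-81.73760986328125, -23.026668548583984], [3.7032928466796875, -22.844005584716797], [3.5982513427734375, 26.284297943115234]]
rows mid [(-67, [-22, 24]), (-53, [-22, 25]), (-39, [-22, 25]), (-24, [-22, 25]), (-10, [-22, 26])]
(429, 21, 107, 92) tool-frame mm [ 95.7581 158.6005] [92.6474 51.7804] 59.71150207519531
[[50.038475036621094, 131.657958984375], [94.75072479248047, 105.54226684570312], [141.47781372070312, 185.54296875], [96.76557159423828, 211.65866088867188]]
rows mid [(68, [121, 164]), (82, [112, 188]), (96, [107, 210]), (110, [130, 203]), (124, [154, 194])]
```

Request:
arm_command(series="0 0 0.004 0.09 0; 0 0 0 0.09 0; 0 0 0 0.09 0; 0 0 0 0.09 0; 0 0 0 0.09 0; 0 0 0 0.06 0; 0 0 0 0.04 0; 0 0 0 0.02 0; 0 0 0 0 0; 0 0 0 0 0", newtons=20)

```text
clock: 22.5
position: [0.4492, -0.1788, 0.0044]
ee_rot: [0.954, 0.299, 0.001, 0.0]
ft_force: [-0.5, -0.2, 0.6]
grip_width: 1.0
grasp_force: 0.0
```

Request:
arm_command(series="0.25 0 0 0 0; 0.25 0 0 0 0; 0.25 0 0 0.004 0; 0.25 0 0 0.004 0; 0.25 0 0 0.004 0; 0.25 0 0 0 0; 0.25 0 0 0 0; 0.25 0 0 0 0; 0.25 0 0 0 0; 0.25 0 0 0 0")

```text
clock: 23.75
position: [0.4486, -0.1788, -0.0011]
ee_rot: [0.954, 0.299, 0.0, -0.0]
ft_force: [0.0, -0.3, -0.9]
grip_width: 0.753
grasp_force: 0.0
```

Run:
```python
from h import *
st();s=shot("side","s12");t=shot("top","t12");print(proj(s,manip.get_obs()["position"]))
```

```text
t 23.75 p [ 0.4486 -0.1788 -0.0011] yaw_y -55.17 tilt 0.01 F [ 0.0061 -0.34   -0.8973] w 0.753 gf 0.0 j7 -0.33
[[326.0309 261.5118]]
```

Request:
arm_command(series="0.25 0 0 0.0025 0; 0.25 0 0 0.0025 0; 0.25 0 0 0.0025 0; 0.25 0 0 0.0025 0; 0.25 0 0 0 0; 0.25 0 0 0 0; 1 0 0 0 0; 1 0 0 0 0; 1 0 0 0 0; 1 0 0 0 0")

```text
clock: 25.1
position: [0.4486, -0.1787, -0.005]
ee_rot: [0.954, 0.299, 0.0, -0.0]
ft_force: [-2.5, 1.9, 5.9]
grip_width: 0.581
grasp_force: 21.4
```

Request:
arm_command(series="1 0 0 -0.02 0; 1 0 0 -0.03 0; 1 0 0 -0.04 0; 1 0 0 -0.05 0; 1 0 0 -0.05 0; 1 0 0 -0.05 0; 1 0 0 -0.05 0; 1 0 0 -0.05 0; 1 0 0 -0.05 0; 1 0 0 0 0")

```text
clock: 26.35
position: [0.4494, -0.1791, 0.1524]
ee_rot: [0.954, 0.299, 0.002, 0.0]
ft_force: [-0.1, 0.6, -3.2]
grip_width: 0.578
grasp_force: 21.8
```

Run:
```python
from h import *
o,M=st();np.set_printoptions(precision=1,suppress=True)
u=np.r_[np.cos(np.radians(34.7)),np.sin(np.radians(34.7)),0]
for n in("side","wrist"):
    c=shot(n,n+"13")
    print(n,"tcp",proj(c,o["position"]),"hang tail",proj(c,o["position"]-[0,0,.07]),"flat tail",proj(c,o["position"]-u*.08))
    for k in blobs(c,*BLUE): 
        if cv2.contourArea(k)<4000: print(cv2.boundingRect(k),np.array(cv2.minAreaRect(k)[0]),np.array(cv2.minAreaRect(k)[1]),cv2.minAreaRect(k)[2])
```

```text
t 26.35 p [ 0.4494 -0.1791  0.1524] yaw_y -55.17 tilt 0.2 F [-0.1055  0.5784 -3.1915] w 0.578 gf 21.8 j7 -0.59
side tcp [[326.7 230.5]] hang tail [[326.5 245.1]] flat tail [[313.8 246.8]]
(520, 302, 15, 16) [528.1 311.3] [11.2 16.5] 26.56505012512207
(452, 258, 70, 72) [491.3 290.6] [74.6 45.6] 51.49934387207031
(369, 250, 26, 16) [381.5 257.5] [15. 25.] 90.0
(307, 220, 25, 28) [319.8 234.2] [16.9 28.3] 37.405357360839844
wrist tcp [[320.9 250.9]] hang tail [[320.4 205.7]] flat tail [[320.4 381.9]]
```

The cell is held but still level, since pad friction stops it swinging. I'll lower it, then ease the jaw by position to cut the pad friction.

Request:
arm_command(series="1 0 0 0.05 0; 1 0 0 0.05 0; 1 0 0 0.025 0; 1 0 0 0 0; 0.46 0 0 0 0; 0.46 0 0 0 0; 0.45 0 0 0 0; 0.45 0 0 0 0; 0.44 0 0 0 0; 0.44 0 0 0 0", newtons=20)

```text
clock: 27.7
position: [0.4486, -0.1788, 0.1009]
ee_rot: [0.954, 0.299, 0.0, -0.0]
ft_force: [-0.8, 0.4, -3.1]
grip_width: 0.58
grasp_force: 21.9
```

```bash
cat >> h.py <<'E'
def tail():
    c=shot("side");o,M=st();P=o["position"]
    ks=[k for k in blobs(c,*BLUE) if 100<cv2.contourArea(k)<1500 and cv2.boundingRect(k)[0]>100]
    print("tcp",proj(c,P),[(cv2.boundingRect(k),[round(float(v),1) for v in (*cv2.minAreaRect(k)[0],*cv2.minAreaRect(k)[1],cv2.minAreaRect(k)[2])]) for k in ks])
E
python3 - <<'E'
from h import *
tail()
E
```

```text
t 27.75 p [ 0.4486 -0.1788  0.1009] yaw_y -55.16 tilt 0.0 F [-0.1004  0.3737 -2.7166] w 0.576 gf 21.9 j7 -0.5
tcp [[326.2826 241.368 ]] [((364, 240, 26, 16), [376.5, 247.5, 15.0, 25.0, 90.0]), ((307, 232, 24, 27), [319.3, 245.2, 16.8, 27.6, 36.9])]
```

Request:
arm_command(series="1 0 0 -0.15 0; 1 0 0 -0.1 0; 1 0 0 -0.06 0; 1 0 0 -0.03 0; 1 0 0 0 0; 1 0 0 0.03 0; 1 0 0 0.06 0; 1 0 0 0.1 0; 1 0 0 0.15 0; 1 0 0 0 0", newtons=20)

```text
clock: 29.0
position: [0.4442, -0.1788, 0.0963]
ee_rot: [0.954, 0.299, -0.006, -0.0]
ft_force: [0.6, -0.2, -1.7]
grip_width: 0.58
grasp_force: 24.0
```

Run:
```python
from h import *
tail()
```

```text
t 29.05 p [ 0.4463 -0.1795  0.0994] yaw_y -55.27 tilt 0.37 F [-0.3664 -0.1856 -2.0195] w 0.58 gf 24.0 j7 -0.48
tcp [[325.7477 242.0432]] [((364, 240, 26, 16), [376.5, 247.5, 15.0, 25.0, 90.0]), ((306, 233, 24, 28), [318.2, 246.9, 16.7, 27.5, 36.3])]
```

Gravity and jerks don't turn it. Plan: press the tail end against the tester's fixed front side and raise the hand, so wall friction turns the cell upright. For that the cell must sit the other way round in the hand, so I'll set it down turned by 60° and regrip with a half turn.

Request:
arm_command(series="1 0 0 0 0.0556; 1 0 0 0 0.0556; 1 0 0 0 0.0556; 1 0 0 0 0.0556; 1 0 0 0 0.0556; 1 0 0 0 0.0556; 1 0 0 0.09 0; 1 0 0 0.09 0; 1 0 0 0.05 0; 1 0 0 0.025 0", newtons=20)

```text
clock: 30.3
position: [0.45, -0.1786, 0.0001]
ee_rot: [0.976, -0.218, 0.001, -0.001]
ft_force: [-0.3, 0.4, -2.1]
grip_width: 0.58
grasp_force: 24.0
```

Request:
arm_command(series="1 0 0 0 0; 1 0 0 0 0; 0.4 0 0 0 0; 0.2 0 0 0 0; 0 0 0 0 0; 0 0 0 -0.1 0; 0 0 0 -0.15 0; 0 0 0 -0.15 0; 0 0 0 -0.15 -0.055; 0 0 0 0 -0.055")

```text
clock: 31.55
position: [0.4506, -0.1764, 0.2093]
ee_rot: [0.998, -0.062, 0.003, -0.005]
ft_force: [0.6, 1.4, -1.4]
grip_width: 1.0
grasp_force: 0.0
```

Request:
arm_command(series="0 0 0 0 -0.056; 0 0 0 0 -0.056; 0 0 0 0 -0.056; 0 0 0 0 -0.056; 0 0 0 0 -0.056; 0 0 0 0 -0.056; 0 0 0 0 -0.056; 0 0 0 0 -0.056; 0 0 0 0 -0.056; 0 0 0 0 -0.056")

```text
clock: 32.8
position: [0.4484, -0.176, 0.2061]
ee_rot: [0.683, 0.73, 0.0, -0.002]
ft_force: [-0.6, -0.4, 0.3]
grip_width: 1.003
grasp_force: 0.0
```

Request:
arm_command(series="0 0 0 0 -0.056; 0 0 0 0 -0.056; 0 0 0 0 -0.056; 0 0 0 0 -0.056; 0 0 0 0 -0.056; 0 0 0 0 -0.05; 0 0 0 0 0; 0 0 0 0 0; 0 0 0 0 0; 0 0 0 0 0")

```text
clock: 34.05
position: [0.4486, -0.1759, 0.2062]
ee_rot: [0.235, 0.972, 0.001, -0.002]
ft_force: [-0.2, 0.7, -0.8]
grip_width: 0.997
grasp_force: 0.0
```

Run:
```python
from h import *
cell("w14")
t=shot("top","t14")
for k in blobs(t,*BLUE):
    r=cv2.minAreaRect(plane(t,k[:,0].astype(float),.028)[:,:2].astype(np.float32)*1000);print(np.array(r[0]),np.array(r[1]),r[2])
```

```text
t 34.1 p [ 0.4486 -0.1759  0.2062] yaw_y 62.83 tilt 0.24 F [ 0.2107 -0.9028 -0.5877] w 0.999 gf 0.0 j7 1.32
(342, 278, 47, 78) tool-frame mm [-167.9128   51.9916] [ 49.8875 100.3206] 85.5518569946289
[[-219.85662841796875, 31.01323699951172], [-119.83816528320312, 23.232688903808594], [-115.96905517578125, 72.96995544433594], [-215.98751831054688, 80.75050354003906]]
rows mid [(-201, [29, 79]), (-184, [29, 77]), (-167, [27, 76]), (-150, [26, 75]), (-133, [25, 74])]
(287, 89, 55, 93) tool-frame mm [35.006  -3.7347] [49.2268 85.7207] 88.05108642578125
[[-8.666580200195312, -26.876270294189453], [77.0045166015625, -29.791492462158203], [78.67864227294922, 19.406879425048828], [-6.992454528808594, 22.322101593017578]]
rows mid [(6, [-26, 21]), (20, [-27, 21]), (35, [-27, 20]), (49, [-28, 19]), (64, [-29, 19])]
[ 907.1814 -676.6939] [53.2544 66.9799] 44.83580017089844
[ 854.5665 -584.6702] [240.9496 171.7958] 89.87967681884766
```

Request:
arm_command(series="0 -0.005 -0.006 0.05 -0.011; 0 0 0 0.09 0; 0 0 0 0.09 0; 0 0 0 0.09 0; 0 0 0 0.09 0; 0.25 0 0 0.06 0; 0.25 0 0 0.033 0; 0.25 0 0 0.015 0; 0.25 0 0 0.005 0; 0.25 0 0 0 0", newtons=20)

```text
clock: 35.4
position: [0.4493, -0.1783, -0.0025]
ee_rot: [0.218, 0.976, 0.001, -0.001]
ft_force: [0.2, 0.2, 1.6]
grip_width: 0.75
grasp_force: 0.0
```

Request:
arm_command(series="1 0 0 0 0; 1 0 0 0 0; 1 0 0 0 0; 1 0 0 0 0; 1 0 0 -0.03 0; 1 0 0 -0.05 0; 1 0 0 -0.05 0; 1 0 0 -0.05 0; 1 0 0 -0.05 0; 1 0 0 0 0", newtons=30)

```text
clock: 36.65
position: [0.4498, -0.1785, 0.0902]
ee_rot: [0.218, 0.976, 0.002, -0.0]
ft_force: [0.6, 0.4, -3.0]
grip_width: 0.579
grasp_force: 32.3
```

Run:
```python
from h import *
th=np.radians(175.2);Y=np.array([np.cos(th),np.sin(th)]);X=np.array([Y[1],-Y[0]]);O=np.array([.544,.1132])
w=O-.130*X+.02*Y*0;print(X,Y,"wall face mid",O-.0375*X,"TCP start",w);to(*w,.09,-4.8)
c=dict(np.load("w9.npz"));print("red",plane(c,[[183,130],[227,198]],.028))
```

```text
[0.0837 0.9965] [-0.9965  0.0837] wall face mid [0.5409 0.0758] TCP start [ 0.5331 -0.0163]
t 36.65 p [ 0.4498 -0.1785  0.0902] yaw_y 64.87 tilt 0.23 F [ 0.5996  0.3685 -3.0338] w 0.579 gf 32.3 j7 1.72
spin 0.3871 tx,ty,tz [0.4214 0.1736 0.0005]
red [[ 0.5023 -0.1026  0.028 ]
 [ 0.6028 -0.0571  0.028 ]]
```

Request:
arm_command(series="1 0 0 0 0.0553; 1 0 0 0 0.0553; 1 0 0 0 0.0553; 1 0 0 0 0.0553; 1 0 0 0 0.0553; 1 0 0 0 0.0553; 1 0 0 0 0.0553; 1 0.1 0.043 0 0; 1 0.1 0.043 0 0; 1 0.1 0.043 0 0", newtons=20)

```text
clock: 37.9
position: [0.5106, -0.0619, 0.0885]
ee_rot: [0.736, 0.677, -0.0, -0.002]
ft_force: [0.2, -0.2, -3.4]
grip_width: 0.577
grasp_force: 32.3
```

Request:
arm_command(series="1 0.07 0.043 0 0; 1 0.04 0 0 0; 1 0 0 0.05 0; 1 0 0 0.05 0; 1 0 0 0.05 0; 1 0 0 0.025 0; 1 0 0 0 0; 1 0 0 0 0; 1 0 0 0 0; 1 0 0 0 0")

```text
clock: 39.15
position: [0.5314, -0.0205, 0.0196]
ee_rot: [0.736, 0.677, 0.0, -0.002]
ft_force: [-0.6, -0.9, -2.9]
grip_width: 0.578
grasp_force: 32.3
```

Run:
```python
from h import *
to(.5331,-.0163,.02,-4.8);tail()
```

```text
t 39.15 p [ 0.5314 -0.0205  0.0196] yaw_y -4.81 tilt 0.23 F [-0.6289 -0.876  -2.8635] w 0.578 gf 32.3 j7 0.39
spin -0.0001 tx,ty,tz [ 0.0109  0.0032 -0.0009]
t 39.2 p [ 0.5314 -0.0205  0.0196] yaw_y -4.81 tilt 0.23 F [ 0.263  -0.1758 -3.3396] w 0.581 gf 32.3 j7 0.39
tcp [[327.8535 219.733 ]] [((364, 240, 26, 16), [376.5, 247.5, 15.0, 25.0, 90.0])]
```

Request:
arm_command(series="1 0.02 0 0 0; 1 0.015 0 0 0; 1 0.004 0 0 0; 1 0.003 0 0 0; 1 0.003 0 0 0; 1 0 0 0 0; 1 0 0 0 0; 1 0 0 0 0; 1 0 0 0 0; 1 0 0 0 0")

```text
clock: 40.45
position: [0.5326, -0.0034, 0.0194]
ee_rot: [0.736, 0.677, -0.0, -0.002]
ft_force: [-0.8, -5.1, -2.6]
grip_width: 0.578
grasp_force: 32.3
```

Request:
arm_command(series="1 -0.01 0 0 0; 1 0 0 0.015 0; 1 0 0 0.015 0; 1 0.01 0 0 0; 1 0.003 0 0 0; 1 0.003 0 0 0; 1 0 0 0 0; 1 0 0 -0.018 0; 1 0 0 -0.018 0; 1 0 0 0 0")

```text
clock: 41.7
position: [0.5327, -0.0013, 0.0221]
ee_rot: [0.736, 0.677, -0.0, -0.002]
ft_force: [-0.9, -6.0, -3.2]
grip_width: 0.577
grasp_force: 31.9
```

Run:
```python
from h import *
st();c=shot("wrist","w15")
for k in blobs(c,(105,140,60),(125,255,255),800): print(cv2.boundingRect(k))
```

```text
t 41.7 p [ 0.5327 -0.0013  0.0221] yaw_y -4.85 tilt 0.19 F [-0.9301 -5.9674 -3.2311] w 0.577 gf 31.9 j7 0.36
(254, 86, 131, 216)
```

```bash
cat >> h.py <<'E'
def tilt(name=None,L=.08):
    "held cell, tail towards tool +x: predicted bbox of its blue top face for some tilts, against the seen one"
    c=shot("wrist",name);o,M=st()
    for k in blobs(c,(105,140,40),(125,255,255),500):
        if cv2.boundingRect(k)[0]<330<sum(cv2.boundingRect(k)[::2]): print("seen",cv2.boundingRect(k), "widths top/bot",[int(np.ptp(k[abs(k[:,0,1]-r)<2,0,0])) for r in np.linspace(*np.percentile(k[:,0,1],[5,95]),5)])
    ctr=o["position"]+np.array([0,0,.017])
    for d in range(0,100,15):
        t=np.radians(d);ax=M[:,0]*np.cos(t)+M[:,2]*np.sin(t);n=M[:,0]*np.sin(t)-M[:,2]*np.cos(t)
        q=[ctr+ax*s+n*h+M[:,1]*w for s,h in((L,.014),(L,-.014),(-.005,.014)) for w in(-.025,.025)]
        p=proj(c,q);print(d,"top-tail",p[:2].round().tolist(),"bot-tail",p[2:4].round().tolist(),"white edge",p[4:].round().tolist())
E
python3 - <<'E'
from h import *
tilt("w16")
E
```

```text
t 41.8 p [ 0.5327 -0.0013  0.0219] yaw_y -4.86 tilt 0.19 F [-1.7909 -6.2987 -3.4113] w 0.578 gf 31.9 j7 0.36
seen (254, 86, 131, 216) widths top/bot [124, 128, 124, 122, 117]
0 top-tail [[247.0, 75.0], [395.0, 75.0]] bot-tail [[260.0, 78.0], [381.0, 78.0]] white edge [[259.0, 296.0], [382.0, 295.0]]
15 top-tail [[257.0, 75.0], [384.0, 75.0]] bot-tail [[268.0, 94.0], [373.0, 94.0]] white edge [[259.0, 288.0], [382.0, 288.0]]
30 top-tail [[266.0, 88.0], [375.0, 88.0]] bot-tail [[273.0, 116.0], [367.0, 116.0]] white edge [[258.0, 280.0], [383.0, 280.0]]
45 top-tail [[272.0, 108.0], [369.0, 108.0]] bot-tail [[278.0, 142.0], [363.0, 142.0]] white edge [[258.0, 270.0], [383.0, 270.0]]
60 top-tail [[276.0, 133.0], [364.0, 133.0]] bot-tail [[280.0, 169.0], [360.0, 169.0]] white edge [[259.0, 260.0], [382.0, 260.0]]
75 top-tail [[280.0, 160.0], [361.0, 160.0]] bot-tail [[282.0, 199.0], [358.0, 199.0]] white edge [[260.0, 251.0], [382.0, 251.0]]
90 top-tail [[282.0, 189.0], [358.0, 189.0]] bot-tail [[283.0, 229.0], [357.0, 229.0]] white edge [[261.0, 244.0], [380.0, 244.0]]
```

The tail's seen width, about 126 px, against the prediction means the cell has turned by about 13°. So the friction turn works. I'll continue the arc.

Request:
arm_command(series="1 0.004 0 -0.035 0; 1 0.01 0 -0.034 0; 1 0.016 0 -0.032 0; 1 0.021 0 -0.029 0; 1 0.026 0 -0.025 0; 1 0 0 0 0; 1 0 0 0 0; 1 0 0 0 0; 1 0 0 0 0; 1 0 0 0 0")

```text
clock: 43.05
position: [0.5363, 0.0308, 0.085]
ee_rot: [0.736, 0.677, 0.001, -0.002]
ft_force: [-3.4, -3.4, 6.7]
grip_width: 0.575
grasp_force: 29.8
```

Run:
```python
from h import *
tilt("w17")
```

```text
t 43.1 p [0.5363 0.0308 0.085 ] yaw_y -4.8 tilt 0.26 F [-3.0407 -3.5505  6.5463] w 0.581 gf 29.8 j7 0.24
seen (258, 138, 122, 175) widths top/bot [94, 102, 108, 115, 119]
0 top-tail [[247.0, 75.0], [395.0, 75.0]] bot-tail [[260.0, 78.0], [381.0, 78.0]] white edge [[259.0, 296.0], [382.0, 295.0]]
15 top-tail [[257.0, 75.0], [384.0, 75.0]] bot-tail [[268.0, 94.0], [373.0, 94.0]] white edge [[259.0, 288.0], [383.0, 288.0]]
30 top-tail [[266.0, 88.0], [375.0, 88.0]] bot-tail [[273.0, 116.0], [367.0, 116.0]] white edge [[258.0, 280.0], [383.0, 280.0]]
45 top-tail [[272.0, 108.0], [369.0, 108.0]] bot-tail [[278.0, 142.0], [363.0, 142.0]] white edge [[258.0, 270.0], [383.0, 270.0]]
60 top-tail [[276.0, 133.0], [364.0, 133.0]] bot-tail [[280.0, 169.0], [360.0, 169.0]] white edge [[259.0, 260.0], [382.0, 260.0]]
75 top-tail [[280.0, 160.0], [361.0, 160.0]] bot-tail [[282.0, 199.0], [358.0, 199.0]] white edge [[260.0, 251.0], [382.0, 251.0]]
90 top-tail [[282.0, 189.0], [358.0, 189.0]] bot-tail [[283.0, 229.0], [357.0, 229.0]] white edge [[261.0, 244.0], [380.0, 244.0]]
```

Request:
arm_command(series="1 0 0 -0.012 0; 1 0.028 0 -0.024 0; 1 0.03 0 -0.02 0; 1 0.03 0 -0.014 0; 1 0 0 0 0; 1 0 0 0 0; 1 0 0 0 0; 1 0 0 0 0; 1 0 0 0 0; 1 0 0 0 0")

```text
clock: 44.35
position: [0.5387, 0.065, 0.1119]
ee_rot: [0.736, 0.677, 0.0, -0.002]
ft_force: [0.0, 0.4, -2.5]
grip_width: 0.577
grasp_force: 29.0
```

Run:
```python
from h import *
tilt("w18")
```

```text
t 44.4 p [0.5387 0.065  0.1119] yaw_y -4.83 tilt 0.24 F [ 1.5839 -0.1834 -3.2861] w 0.58 gf 29.0 j7 0.16
seen (259, 139, 121, 174) widths top/bot [94, 102, 108, 116, 120]
0 top-tail [[247.0, 75.0], [395.0, 75.0]] bot-tail [[260.0, 78.0], [381.0, 78.0]] white edge [[259.0, 295.0], [382.0, 295.0]]
15 top-tail [[257.0, 75.0], [384.0, 75.0]] bot-tail [[268.0, 94.0], [373.0, 94.0]] white edge [[259.0, 288.0], [382.0, 288.0]]
30 top-tail [[266.0, 88.0], [375.0, 88.0]] bot-tail [[273.0, 116.0], [367.0, 116.0]] white edge [[258.0, 280.0], [383.0, 280.0]]
45 top-tail [[272.0, 108.0], [369.0, 108.0]] bot-tail [[278.0, 142.0], [363.0, 142.0]] white edge [[258.0, 270.0], [383.0, 270.0]]
60 top-tail [[276.0, 133.0], [364.0, 133.0]] bot-tail [[280.0, 169.0], [360.0, 169.0]] white edge [[259.0, 260.0], [382.0, 260.0]]
75 top-tail [[280.0, 160.0], [361.0, 160.0]] bot-tail [[282.0, 199.0], [358.0, 198.0]] white edge [[259.0, 251.0], [382.0, 251.0]]
90 top-tail [[282.0, 189.0], [358.0, 189.0]] bot-tail [[283.0, 229.0], [357.0, 229.0]] white edge [[261.0, 244.0], [380.0, 244.0]]
```

Request:
arm_command(series="1 -0.06 0 -0.01 0; 1 -0.05 0 0 0; 1 0 0 0.04 0; 1 0 0 0.038 0; 1 0.02 0 0 0; 1 0.02 0 0 0; 1 0.02 0 0 0; 1 0.02 0 0 0; 1 0.02 0 0 0; 1 0 0 0 0")

```text
clock: 45.65
position: [0.5384, 0.0582, 0.0871]
ee_rot: [0.737, 0.676, -0.001, -0.001]
ft_force: [-13.9, -13.1, 28.3]
grip_width: 0.579
grasp_force: 23.8
```

Run:
```python
from h import *
tilt("w19")
```

```text
t 45.7 p [0.5384 0.0581 0.087 ] yaw_y -4.95 tilt 0.17 F [-12.7907 -12.1768  28.6683] w 0.579 gf 23.8 j7 0.18
seen (256, 188, 128, 158) widths top/bot [86, 98, 108, 118, 114]
0 top-tail [[247.0, 76.0], [395.0, 76.0]] bot-tail [[260.0, 79.0], [381.0, 79.0]] white edge [[259.0, 296.0], [381.0, 296.0]]
15 top-tail [[257.0, 76.0], [384.0, 76.0]] bot-tail [[268.0, 94.0], [373.0, 94.0]] white edge [[259.0, 289.0], [382.0, 289.0]]
30 top-tail [[265.0, 88.0], [375.0, 88.0]] bot-tail [[273.0, 116.0], [367.0, 116.0]] white edge [[258.0, 280.0], [383.0, 280.0]]
45 top-tail [[272.0, 109.0], [369.0, 109.0]] bot-tail [[278.0, 142.0], [363.0, 142.0]] white edge [[258.0, 270.0], [383.0, 270.0]]
60 top-tail [[276.0, 133.0], [364.0, 133.0]] bot-tail [[280.0, 170.0], [360.0, 170.0]] white edge [[259.0, 260.0], [382.0, 260.0]]
75 top-tail [[280.0, 160.0], [360.0, 160.0]] bot-tail [[282.0, 199.0], [358.0, 199.0]] white edge [[259.0, 251.0], [381.0, 251.0]]
90 top-tail [[282.0, 189.0], [358.0, 189.0]] bot-tail [[283.0, 229.0], [357.0, 229.0]] white edge [[261.0, 244.0], [380.0, 244.0]]
```

Request:
arm_command(series="1 0 0 -0.01 0; 1 -0.02 0 -0.01 0; 1 -0.04 0 0 0; 1 -0.04 0 0 0; 1 0 0 0 0; 1 0 0 0 0; 1 0 0 0 0; 1 0 0 0 0; 1 0 0 0 0; 1 0 0 0 0", newtons=30)

```text
clock: 46.95
position: [0.5349, 0.0214, 0.0926]
ee_rot: [0.736, 0.677, 0.0, -0.002]
ft_force: [-0.1, -0.4, -2.3]
grip_width: 0.576
grasp_force: 31.4
```

Run:
```python
from h import *
tilt("w20");c=shot("side","s20");o=manip.get_obs();np.set_printoptions(precision=1)
print(proj(c,[o["position"],o["position"]-[0,0,.063]]))
m=cv2.inRange(cv2.cvtColor(c["pixels"],cv2.COLOR_RGB2HSV),(105,120,40),(125,255,255))
for k in cv2.findContours(m,0,1)[0]:
    b=cv2.boundingRect(k)
    if 290<b[0]<400 and b[1]<250: print(b,cv2.contourArea(k))
a=cv2.imread("pics/s20.png")[165:265,280:380];b=cv2.imread("pics/w20.png")[150:350,220:420]
cv2.imwrite("pics/v20.png",np.hstack([cv2.resize(a,(400,400),interpolation=2),cv2.resize(b,(400,400),interpolation=2)]))
```

```text
t 47.0 p [0.5349 0.0214 0.0926] yaw_y -4.82 tilt 0.23 F [-0.2622 -0.5809 -1.6869] w 0.569 gf 31.4 j7 0.24
seen (257, 188, 127, 157) widths top/bot [86, 97, 108, 118, 114]
0 top-tail [[247.0, 76.0], [395.0, 75.0]] bot-tail [[260.0, 79.0], [381.0, 78.0]] white edge [[259.0, 296.0], [382.0, 296.0]]
15 top-tail [[257.0, 76.0], [384.0, 75.0]] bot-tail [[268.0, 94.0], [373.0, 94.0]] white edge [[259.0, 289.0], [382.0, 289.0]]
30 top-tail [[265.0, 88.0], [375.0, 88.0]] bot-tail [[273.0, 116.0], [367.0, 116.0]] white edge [[258.0, 280.0], [383.0, 280.0]]
45 top-tail [[272.0, 109.0], [369.0, 108.0]] bot-tail [[278.0, 142.0], [363.0, 142.0]] white edge [[258.0, 270.0], [383.0, 270.0]]
60 top-tail [[276.0, 133.0], [364.0, 133.0]] bot-tail [[280.0, 169.0], [360.0, 169.0]] white edge [[259.0, 260.0], [382.0, 260.0]]
75 top-tail [[280.0, 160.0], [361.0, 160.0]] bot-tail [[282.0, 199.0], [358.0, 199.0]] white edge [[259.0, 251.0], [381.0, 251.0]]
90 top-tail [[282.0, 189.0], [358.0, 189.0]] bot-tail [[283.0, 229.0], [357.0, 229.0]] white edge [[261.0, 244.0], [380.0, 244.0]]
[[323.9 197.5]
 [323.8 210.1]]
(364, 240, 26, 16) 359.0
(390, 215, 1, 1) 0.0
(392, 214, 1, 1) 0.0
(397, 212, 1, 1) 0.0
(399, 211, 1, 1) 0.0
(315, 194, 18, 14) 92.5
```

View pics/v20.png

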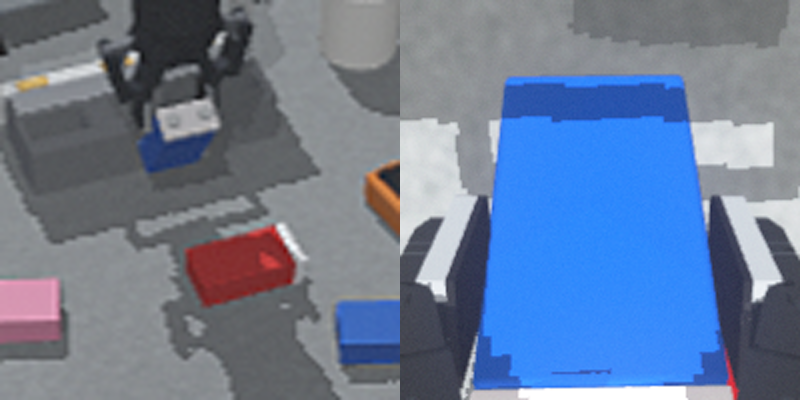

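```bash
cat >> h.py <<'E'
def face(name):
    "3D of the tail and white edges of the held cell's blue face, from its 50 mm width; in tool axes about the TCP, mm"
    c=shot("wrist",name);o,M=st()
    k=max([k for k in blobs(c,(105,140,40),(125,255,255),500) if cv2.boundingRect(k)[0]<330<sum(cv2.boundingRect(k)[::2])],key=cv2.contourArea)
    y=k[:,0,1];E=[]
    rows=np.arange(y.min()+4,y.max()-3,4);ok=[]
    for r in rows:
        xs=k[abs(y-r)<=1,0,0];ok.append((r,xs.min(),xs.max()+1))
    ok=np.array(ok,float);top=[]
    sel=ok[(ok[:,0]<y.min()+.7*np.ptp(y))]
    L=np.polyfit(sel[:,0],sel[:,1],1);R=np.polyfit(sel[:,0],sel[:,2],1)
    for r in(y.min(),y.max()+1):
        a,b=np.polyval(L,r),np.polyval(R,r);p,d=ray(c,[[a,r],[b,r]])
        s=.05/np.linalg.norm(d[1]-d[0]);E.append((p+s*d.mean(0)-o["position"])@M*1000);print("row",r,a,b,"tool mm",E[-1])
    v=E[0]-E[1];print("len",np.linalg.norm(v),"tilt below level",np.degrees(np.arctan2(v[2],v[0])))
E
python3 - <<'E'
from h import *
face("w21")
E
```

```text
t 47.1 p [0.5349 0.0213 0.0926] yaw_y -4.82 tilt 0.24 F [ 0.3769  0.1312 -2.2725] w 0.573 gf 31.4 j7 0.24
row 188 273.014245014245 361.1937321937321 tool mm [22.5533 -1.7476 34.6548]
row 345 256.0490435490435 386.0904049654049 tool mm [-18.2693   0.1639 -44.1823]
len 88.79992323950066 tilt below level 62.62442430755954
```

The side view shows the white end leaning towards the camera. The measured face puts the cell about 27° off upright, and it has slid up in the grip. I'll press its bottom corner on the table and drag towards the wall to bring it upright.

Request:
arm_command(series="1 0 0 0.04 0; 1 0 0 0.04 0; 1 0 0 0.025 0; 1 0 0 0.006 0; 1 0 0 0.004 0; 1 0 0 0.003 0; 1 0 0 0 0; 1 0 0 0 0; 1 0 0 0 0; 1 0 0 0 0", newtons=20)

```text
clock: 48.35
position: [0.535, 0.0215, 0.0456]
ee_rot: [0.736, 0.677, 0.0, -0.002]
ft_force: [1.5, -0.2, -1.5]
grip_width: 0.571
grasp_force: 31.6
```

Request:
arm_command(series="1 0 0 0.004 0; 1 0 0 0.002 0; 1 0.011 0 0.003 0; 1 0.011 0 0.003 0; 1 0.011 0 0.003 0; 1 0.011 0 0.003 0; 1 0 0 0 0; 1 0 0 0 0; 1 0 0 0 0; 1 0 0 0 0")

```text
clock: 49.6
position: [0.5377, 0.0392, 0.0404]
ee_rot: [0.736, 0.677, 0.002, -0.002]
ft_force: [-6.9, 1.2, 24.8]
grip_width: 0.577
grasp_force: 33.7
```

Run:
```python
from h import *
face("w22")
```

```text
t 49.65 p [0.5377 0.0391 0.0404] yaw_y -4.83 tilt 0.27 F [-6.1001  2.1373 25.0541] w 0.572 gf 33.7 j7 0.26
row 213 274.3083003952568 359.89723320158095 tool mm [ 7.0031 -1.8348 36.1069]
row 349 252.36956521739125 389.2608695652174 tool mm [-15.0202   0.0011 -50.1248]
len 89.01854756303952 tilt below level 75.67306060456743
```

Request:
arm_command(series="1 0.008 0 0.002 0; 1 0.008 0 0.002 0; 1 0.008 0 0.002 0; 1 0.006 0 0 0; 1 0 0 0 0; 1 0 0 0 0; 1 0 0 0 0; 1 0 0 0 0; 1 0 0 0 0; 1 0 0 0 0")

```text
clock: 50.9
position: [0.5386, 0.0503, 0.0369]
ee_rot: [0.736, 0.677, 0.001, -0.001]
ft_force: [1.1, -1.8, 6.2]
grip_width: 0.57
grasp_force: 31.4
```

Run:
```python
from h import *
face("w23")
```

```text
t 50.95 p [0.5386 0.0502 0.0369] yaw_y -4.85 tilt 0.15 F [ 0.7509 -1.4138  7.6771] w 0.571 gf 31.4 j7 0.24
row 229 275.83157894736814 360.00526315789455 tool mm [-3.2293 -1.3898 36.503 ]
row 348 249.81710526315774 390.0236842105262 tool mm [-12.5643  -0.3417 -52.4921]
len 89.48954838376875 tilt below level 84.01195854649295
```

Request:
arm_command(series="0.4 0 0 0 0; 0.38 0 0 0 0; 0.3 0 0 0 0; 0.1 0 0 0 0; 0.1 0 0 0 0; 0.1 0 0 -0.04 0; 0.1 0 0 -0.08 0; 0.1 0 0 -0.08 0; 0.1 -0.043 0 0 0; 0.1 0 0 0 0", newtons=20)

```text
clock: 52.2
position: [0.5357, 0.0321, 0.1161]
ee_rot: [0.737, 0.676, 0.0, -0.002]
ft_force: [-0.4, 1.1, 0.2]
grip_width: 0.899
grasp_force: 0.0
```

```bash
cat >> h.py <<'E'
def topface(name):
    "white end of a standing cell below the hand: outline on the plane z=.095, tool mm"
    c=shot("wrist",name);o,M=st()
    np.set_printoptions(precision=1,suppress=True)
    p=proj(c,[o["position"][:2].tolist()+[.095]])[0];print("px under tcp",p)
    m=cv2.inRange(cv2.cvtColor(c["pixels"],cv2.COLOR_RGB2HSV),(0,0,170),(180,50,255))
    for k in cv2.findContours(m,0,1)[0]:
        if cv2.contourArea(k)<300: continue
        q=plane(c,k[:,0].astype(float),.095)-o["position"];q=(q@M)[:,:2].astype(np.float32)*1000
        r=cv2.minAreaRect(q);print("white",cv2.boundingRect(k),np.array(r[0]),np.array(r[1]),r[2])
    for k in blobs(c,(105,140,40),(125,255,255),300): print("blue",cv2.boundingRect(k))
E
python3 - <<'E'
from h import *
topface("w24")
E
```

```text
t 52.25 p [0.5356 0.033  0.1156] yaw_y -4.91 tilt 0.28 F [-0.8     0.6555 -0.3753] w 0.899 gf 0.0 j7 0.2
px under tcp [320.  232.8]
white (125, 384, 32, 16) [-110.7 -116.9] [20.5 12.3] 89.4325942993164
white (590, 341, 50, 56) [-87.1 194.7] [23.6 56. ] 42.59296417236328
white (597, 296, 43, 39) [-53.3 177.5] [24.7 26.6] 74.6576156616211
white (269, 192, 131, 56) [7.2 8. ] [30.8 71.1] 2.404650926589966
white (120, 0, 329, 48) [104.  -16.5] [ 19.9 150.3] 0.19761386513710022
white (0, 0, 640, 396) [  8.4 -20. ] [391.2 225.8] 86.94526672363281
blue (280, 177, 81, 14)
```

Request:
arm_command(series="0.1 0.014 0 0 0; 0.1 0 0 0.04 0; 0.1 0 0 0.04 0; 0.1 0 0 0.009 0; 0.1 0 0 0 0; 1 0 0 0 0; 1 0 0 0 0; 1 0 0 0 0; 1 0 0 0 0; 1 0 0 0 0", newtons=40)

```text
clock: 53.5
position: [0.5374, 0.0394, 0.0822]
ee_rot: [0.736, 0.677, 0.001, -0.002]
ft_force: [-6.3, 0.7, 20.6]
grip_width: 0.455
grasp_force: 61.4
```

Request:
arm_command(series="1 0 0 0 0; 1 0 0 -0.03 0; 1 0 0 -0.05 0; 1 0 0 -0.05 0; 1 0 0 -0.05 0; 1 0 0 -0.05 0; 1 0 0 0 0; 1 0 0 0 0; 1 0 0 0 0; 1 0 0 0 0")

```text
clock: 54.75
position: [0.5363, 0.0389, 0.1718]
ee_rot: [0.736, 0.677, -0.0, -0.002]
ft_force: [-0.7, 0.4, -3.1]
grip_width: 0.449
grasp_force: 49.5
```

Run:
```python
from h import *
face("w25")
P1=np.array([.544,.1132])
to(*P1,.17,-4.8)
```

```text
t 54.8 p [0.5364 0.0389 0.1719] yaw_y -4.83 tilt 0.24 F [ 0.0338 -0.5636 -3.2603] w 0.451 gf 49.5 j7 0.11
row 186 285.25 353.7500000000001 tool mm [ 8.9364 -0.4873 89.5268]
row 237 267.1875000000001 371.8125000000001 tool mm [ 8.3719 -0.5199 -1.8566]
len 91.38516707282241 tilt below level 89.64607393476598
t 54.8 p [0.5364 0.0389 0.1719] yaw_y -4.83 tilt 0.24 F [ 0.0338 -0.5636 -3.2603] w 0.451 gf 49.5 j7 0.11
spin -0.0002 tx,ty,tz [0.1867 0.0033 0.0047]
```

The pads closed on the terminals (opening about 42 mm), so they sit higher than assumed. I'll set it down and regrip about 14 mm lower on the body.

Request:
arm_command(series="1 0 0 0.05 0; 1 0 0 0.06 0; 1 0 0 0.06 0; 1 0 0 0.04 0; 1 0 0 0.012 0; 0.4 0 0 0.002 0; 0.2 0 0 0 0; 0.1 0 0 0 0; 0.1 -0.013 0 0 0; 0.1 0 0 0 0", newtons=40)

```text
clock: 56.05
position: [0.536, 0.0335, 0.0829]
ee_rot: [0.737, 0.676, 0.0, -0.002]
ft_force: [0.2, 0.9, 0.3]
grip_width: 0.904
grasp_force: 0.0
```

Request:
arm_command(series="0.1 0 0 0.02 0; 0.1 0 0 0.02 0; 0.1 0 0 0 0; 1 0 0 0 0; 1 0 0 0 0; 1 0 0 0 0; 1 0 0 0 0; 1 0 0 -0.03 0; 1 0 0 -0.05 0; 1 0 0 0 0")

```text
clock: 57.3
position: [0.5372, 0.0342, 0.1006]
ee_rot: [0.736, 0.677, 0.002, -0.001]
ft_force: [0.0, -0.3, -3.4]
grip_width: 0.577
grasp_force: 42.4
```

Request:
arm_command(series="1 0 0 -0.05 0; 1 0 0 -0.05 0; 1 0 0 -0.05 0; 1 0 0 -0.05 0; 1 0 0 0 0; 1 0 0 0 0; 1 0 0 0 0; 1 0 0 0 0; 1 0 0 0 0; 1 0 0 0 0")

```text
clock: 58.55
position: [0.5362, 0.0338, 0.1786]
ee_rot: [0.736, 0.677, 0.0, -0.002]
ft_force: [0.6, 0.5, -3.5]
grip_width: 0.576
grasp_force: 42.4
```

Run:
```python
from h import *
face("w26")
to(.4602,.1205,.17,-4.8)
```

```text
t 58.6 p [0.5362 0.0338 0.1786] yaw_y -4.82 tilt 0.23 F [-0.0969  0.1841 -2.3149] w 0.577 gf 42.4 j7 0.1
row 186 281.30555555555543 354.88888888888886 tool mm [13.4337 -1.3864 72.6316]
row 241 261.8263888888889 377.80555555555554 tool mm [ 13.1804  -0.3375 -17.3451]
len 89.98323315143975 tilt below level 89.8386691016908
t 58.6 p [0.5362 0.0338 0.1786] yaw_y -4.82 tilt 0.23 F [-0.0969  0.1841 -2.3149] w 0.577 gf 42.4 j7 0.1
spin -0.0001 tx,ty,tz [ 0.2001 -0.2075  0.0216]
```

Request:
arm_command(series="1 0.0505 -0.052 0 0; 1 0.0505 -0.052 0 0; 1 0.0505 -0.052 0 0; 1 0.0505 -0.0515 0 0; 1 0 0 0 0; 1 0 0 0.05 0; 1 0 0 0.05 0; 1 0 0 0.025 0; 1 0 0 0 0; 1 0 0 0 0")

```text
clock: 59.85
position: [0.4608, 0.1211, 0.1298]
ee_rot: [0.736, 0.676, 0.001, -0.002]
ft_force: [-0.6, 0.9, -2.6]
grip_width: 0.574
grasp_force: 42.7
```

Run:
```python
from h import *
to(.4602+.0007*.08,.1205+.0007,.079,-4.8)
c=shot("wrist","w27")
```

```text
t 59.85 p [0.4608 0.1211 0.1298] yaw_y -4.86 tilt 0.22 F [-0.5774  0.9071 -2.5547] w 0.574 gf 42.7 j7 -0.26
spin -0.0004 tx,ty,tz [ 0.0001 -0.0013  0.1269]
```

Request:
arm_command(series="1 0 -0.001 0.013 0; 1 0 0 0.012 0; 1 0 0 0.012 0; 1 0 0 0.012 0; 1 0 0 0.012 0; 1 0 0 0.012 0; 1 0 0 0 0; 1 0 0 0 0; 1 0 0 0 0; 1 0 0 0 0")

```text
clock: 61.15
position: [0.4614, 0.1215, 0.1001]
ee_rot: [0.736, 0.677, 0.002, -0.001]
ft_force: [9.1, -1.1, -7.9]
grip_width: 0.573
grasp_force: 43.5
```

Request:
arm_command(series="1 0 0.003 0 0; 1 0 0.002 0.01 0; 1 0 0 0.01 0; 1 0 0 0.01 0; 1 0 0 0.01 0; 1 0 0 0.008 0; 1 0 0 0.004 0; 1 0 0 0 0; 1 0 0 0 0; 1 0 0 0 0")

```text
clock: 62.4
position: [0.4618, 0.1214, 0.0791]
ee_rot: [0.736, 0.677, 0.0, -0.002]
ft_force: [5.9, -0.2, -2.6]
grip_width: 0.575
grasp_force: 44.2
```

Request:
arm_command(series="1 0 0.002 0.004 0; 1 0 0 0.003 0; 0.38 0 0 0 0; 0.3 0 0 0 0; 0.25 0 0 0 0; 0.25 0 0 -0.06 0; 0.25 0 0 -0.1 0; 0.25 0 0 -0.1 0; 0.1 0 0 -0.1 0; 0 0 0 0 0", newtons=20)

```text
clock: 63.65
position: [0.4639, 0.1218, 0.2224]
ee_rot: [0.736, 0.677, 0.003, -0.003]
ft_force: [0.1, 0.6, -0.1]
grip_width: 1.003
grasp_force: 0.0
```

Run:
```python
from h import *
c=shot("wrist","w28");o,M=st()
np.set_printoptions(precision=1,suppress=True)
O=np.array([.4602,.1205]);th=np.radians(175.2);Y=np.array([np.cos(th),np.sin(th)]);X=np.array([Y[1],-Y[0]])
q=[np.r_[O+X*a*.014+Y*b*.025,.107] for a,b in((-1,-1),(1,-1),(1,1),(-1,1))]
p=proj(c,q);print("expected white top corners",p)
x0,y0=p.min(0).astype(int)-25;x1,y1=p.max(0).astype(int)+25
m=cv2.inRange(cv2.cvtColor(c["pixels"],cv2.COLOR_RGB2HSV),(0,0,150),(180,60,255))
for k in cv2.findContours(m,0,1)[0]:
    b=cv2.boundingRect(k)
    if cv2.contourArea(k)>200 and x0<b[0]+b[2]/2<x1 and y0<b[1]+b[3]/2<y1: print("seen",b,cv2.minAreaRect(k))
for k in blobs(c,(105,140,40),(125,255,255),100): print("blue",cv2.boundingRect(k))
t=shot("top","t28")
for k in blobs(t,*BLUE,40):
    b=cv2.boundingRect(k)
    r=cv2.minAreaRect(plane(t,k[:,0].astype(float),.028)[:,:2].astype(np.float32)*1000);print(b,np.array(r[0]),np.array(r[1]),r[2])
```

```text
t 63.7 p [0.463  0.1217 0.2209] yaw_y -4.76 tilt 0.42 F [ 0.4138  0.1321 -0.3476] w 1.002 gf 0.0 j7 -0.53
expected white top corners [[346.2 207.7]
 [346.9 174.5]
 [284.4 174.5]
 [285.4 207.7]]
seen (283, 172, 62, 35) ((313.5, 189.0), (34.0, 61.0), 90.0)
blue (286, 160, 57, 11)
(354, 163, 22, 27) [ 625.8 -206.3] [48.4 87.5] 67.09783935546875
(483, 93, 19, 16) [ 907.2 -676.7] [53.3 67. ] 44.83580017089844
(435, 92, 69, 46) [ 854.6 -584.7] [240.9 171.8] 89.87967681884766
```

Cell A stands in pocket 0: its white top is seen at (283–345, 172–207), against about (285–347, 174–208) expected. Cell B was knocked aside and is now near (0.626, -0.206). I'm going to it.

Request:
arm_command(series="0 0 0 0 -0.057; 0 0 0 0 -0.057; 0 0 0 0 -0.057; 0 0 0 0 -0.057; 0 0 0 0 -0.057; 0 0 0 0 -0.057; 0 0 0 0 -0.057; 0 0 0 0 0; 0 0 0 0 0; 0 0 0 0 0")

```text
clock: 65.0
position: [0.4627, 0.1208, 0.2202]
ee_rot: [0.201, 0.98, 0.001, -0.001]
ft_force: [0.1, -0.9, 0.2]
grip_width: 1.002
grasp_force: 0.0
```

Run:
```python
from h import *
to(.661,-.221,.21,67.1)
```

```text
t 65.0 p [0.4627 0.1208 0.2202] yaw_y 66.86 tilt 0.18 F [ 0.0959 -0.8509  0.2255] w 1.002 gf 0.0 j7 0.52
spin -0.0014 tx,ty,tz [-0.7892 -0.5942  0.0255]
```

Request:
arm_command(series="0 -0.1 -0.075 0 0; 0 -0.1 -0.075 0 0; 0 -0.1 -0.075 0 0; 0 -0.1 -0.075 0 0; 0 -0.1 -0.075 0 0; 0 -0.1 -0.075 0 0; 0 -0.1 -0.075 0 0; 0 -0.09 -0.07 0.01 -0.001; 0 0 0 0 0; 0 0 0 0 0")

```text
clock: 66.25
position: [0.517, -0.193, 0.272]
ee_rot: [0.198, 0.978, 0.001, 0.064]
ft_force: [-0.6, -0.7, 0.0]
grip_width: 1.002
grasp_force: 0.0
```

Run:
```python
from h import *
for i in range(4): viewer.camera("wrist")
cell("w29")
```

```text
t 66.5 p [ 0.5173 -0.1929  0.2721] yaw_y 67.28 tilt 7.36 F [-0.2324 -0.3281 -0.5672] w 1.002 gf 0.0 j7 1.06
(317, 180, 41, 68) tool-frame mm [-103.4214   28.4631] [93.8079 49.1878] 0.17163610458374023
[[-150.3988037109375, 52.916343688964844], [-150.25144958496094, 3.7287604808807373], [-56.44392395019531, 4.009773254394531], [-56.591278076171875, 53.197357177734375]]
rows mid [(-134, [3, 51]), (-119, [3, 52]), (-103, [3, 51]), (-87, [3, 52]), (-72, [3, 52])]
```

Run:
```python
from h import *
o,M=st();print(o["joint_pos"]);print(M)
to(.661,-.221,.23,67.1)
```

```text
t 66.5 p [ 0.5173 -0.1929  0.2721] yaw_y 67.28 tilt 7.36 F [-0.2324 -0.3281 -0.5672] w 1.002 gf 0.0 j7 1.06
[-1.3938 -0.4987  1.3385  1.7356  0.5204  1.4119  1.0643]
[[-0.9138  0.386   0.1261]
 [ 0.3864  0.9221 -0.0224]
 [-0.1249  0.0283 -0.9918]]
t 66.5 p [ 0.5173 -0.1929  0.2721] yaw_y 67.28 tilt 7.36 F [-0.2324 -0.3281 -0.5672] w 1.002 gf 0.0 j7 1.06
spin 0.001 tx,ty,tz [-0.3584  0.075   0.1052]
```

Request:
arm_command(series="0 0 0 0.02 0; 0 0 0 0.02 0; 0 0 0 0 0; 0 0 0 0 0; 0 0 0 0 0; 0 0 0 0 0; 0 0 0 0 0; 0 0 0 0 0; 0 0 0 0 0; 0 0 0 0 0")

```text
clock: 67.75
position: [0.5148, -0.1922, 0.2578]
ee_rot: [0.198, 0.978, 0.001, 0.066]
ft_force: [-0.4, -0.4, 0.6]
grip_width: 1.0
grasp_force: 0.0
```

Run:
```python
from h import *
o,M=st();print(o["joint_pos"]);to(.661,-.221,.23,67.1)
```

```text
t 67.75 p [ 0.5148 -0.1922  0.2578] yaw_y 67.23 tilt 7.62 F [-0.377  -0.3954  0.605 ] w 1.0 gf 0.0 j7 1.06
[-1.3806 -0.499   1.3386  1.7688  0.524   1.3785  1.0595]
t 67.75 p [ 0.5148 -0.1922  0.2578] yaw_y 67.23 tilt 7.62 F [-0.377  -0.3954  0.605 ] w 1.0 gf 0.0 j7 1.06
spin 0.0007 tx,ty,tz [-0.3646  0.076   0.0696]
```

Request:
arm_command(series="0 0.045 0.09 -0.015 0; 0 0.045 0.09 -0.015 0; 0 0.045 0.09 -0.015 0; 0 0.045 0.09 -0.015 0; 0 0.045 0.09 -0.015 0; 0 0.045 0.09 -0.015 0; 0 0 0 0 0; 0 0 0 0 0; 0 0 0 0 0; 0 0 0 0 0")

```text
clock: 69.0
position: [0.4952, 0.0488, 0.2857]
ee_rot: [0.199, 0.978, 0.001, 0.066]
ft_force: [-0.5, -0.4, -0.1]
grip_width: 1.003
grasp_force: 0.0
```

Run:
```python
from h import *
o,M=st();print(o["joint_pos"])
```

```text
t 69.0 p [0.4952 0.0488 0.2857] yaw_y 67.16 tilt 7.61 F [-0.4723 -0.4292 -0.1331] w 1.003 gf 0.0 j7 0.7
[-1.4255 -0.3103  1.011   1.8284  0.3431  1.3787  0.6992]
```

```bash
cat > k.py <<'E'
import numpy as np
from scipy.spatial.transform import Rotation as R
from scipy.optimize import least_squares
rz=lambda a:R.from_euler('z',a).as_matrix(); ry=lambda a:R.from_euler('y',a).as_matrix()
def fk(q,g,s):
    d,L1,L2,L3,o1,e1,e2,psi=g
    A=rz(s[0]*q[0]+o1)@ry(q[1])@rz(s[1]*q[2]);p=np.array([0,0,d])+A@[e1,0,L1]
    A=A@ry(q[3]);p=p+A@[e2,0,L2] if False else p+A@[-e1+e2,0,L2];A=A@rz(s[2]*q[4])@ry(q[5])@rz(s[3]*q[6]+psi)
    return p+A@[0,0,L3],A
E
python3 - <<'E'
from h import *; from k import *
o,M=st()
S=[([-1.1766,.3329,-.0647,1.4609,.0216,1.3499,-.0885],[.2529,.5711,.2189],R.from_quat([.2069,.9784,-.0007,-.0001]).as_matrix()),
([-1.3938,-.4987,1.3385,1.7356,.5204,1.4119,1.0643],[.5173,-.1929,.2721],np.array([[-.9138,.386,.1261],[.3864,.9221,-.0224],[-.1249,.0283,-.9918]])),
(o["joint_pos"],o["position"],M)]
best=None
import itertools
for s in itertools.product((1,-1),repeat=4):
  for o1 in(0,np.pi):
   for psi in(0,np.pi/2,np.pi,-np.pi/2):
    f=lambda g:np.concatenate([np.r_[5*(fk(q,g,s)[0]-p),(fk(q,g,s)[1]-m).ravel()] for q,p,m in S])
    r=least_squares(f,[.35,.4,.4,.25,o1,0,0,psi])
    if best is None or r.cost<best[0]: best=(r.cost,r.x,s)
print(best)
g,s=best[1:];np.savez("kin.npz",g=g,s=s)
print([fk(q,g,s)[0]-p for q,p,m in S])
E
```

```text
t 69.0 p [0.4952 0.0488 0.2857] yaw_y 67.16 tilt 7.61 F [-0.4723 -0.4292 -0.1331] w 1.003 gf 0.0 j7 0.7
(np.float64(0.0012510250000212374), array([ 0.4463,  0.424 ,  0.5306,  0.5209, -0.0706, -0.0314, -0.0294,
        1.5006]), (-1, -1, -1, -1))
[array([-0.0018,  0.0013, -0.0015]), array([-0.0036,  0.0004,  0.0059]), array([ 0.0032, -0.001 , -0.0045])]
```

```bash
cat >> k.py <<'E'
LO=np.array([-2.6,-.5,-1.47,.16,-1.27,.06,-2.6]);HI=np.array([2.6,2.12,1.34,2.42,4.41,2.06,2.6])
def jac(q,g,s):
    p,A=fk(q,g,s);J=np.zeros((6,7))
    for i in range(7):
        e=np.array(q,float);e[i]+=1e-5;p2,A2=fk(e,g,s);J[:3,i]=(p2-p)/1e-5;J[3:,i]=R.from_matrix(A2@A.T).as_rotvec()/1e-5
    return J,p,A
def pose(p,yaw):
    a=np.radians(yaw);y=np.array([np.cos(a),np.sin(a),0]);z=np.array([0,0,-1.]);return np.array(p,float),np.c_[np.cross(y,z),y,z]
def run(q,wps,g,s,n=12,lam=.01,w=None,verbose=True,qn=None,kn=0):
    q=np.array(q,float);p0,A0=fk(q,g,s);w=np.ones(7) if w is None else w
    for wp in wps:
        pt,At=pose(*wp);p1,A1=fk(q,g,s);rv=R.from_matrix(At@A1.T).as_rotvec()
        for k in range(1,n+1):
            tp=p1+(pt-p1)*k/n;tA=R.from_rotvec(rv*k/n).as_matrix()@A1
            for _ in range(3):
                J,p,A=jac(q,g,s);e=np.r_[tp-p,R.from_matrix(tA@A.T).as_rotvec()]
                Jp=(w[:,None]*J.T)@np.linalg.inv(J@(w[:,None]*J.T)+lam**2*np.eye(6));dq=Jp@e
                if kn: dq+=(np.eye(7)-Jp@J)@(kn*(qn-q))
                q=np.clip(q+dq,LO,HI)
        if verbose: print(wp,q.round(2),"err",np.linalg.norm(e).round(3))
    return q
E
python3 - <<'E'
from k import *
k=np.load("kin.npz");g,s=k["g"],k["s"]
q0=[-1.1766,.3329,-.0647,1.4609,.0216,1.3499,-.0885]
H=[((.253,.571,.219),66),((.253,.571,.219),0),((.512,.39,.22),0),((.532,.388,.113),0),((.532,.388,.22),0),((.364,.30,.22),0),((.364,.3,.074),0),((.364,.3,.235),0),((.364,.3,.23),86),((.534,.01,.231),86),((.537,.01,.096),86),((.544,.09,.248),86),((.555,.22,.273),86),((.555,.22,.35),86),((.542,.08,.35),86),((.542,.08,.35),-55),((.448,-.176,.232),-55),((.448,-.176,-.005),-55),((.448,-.176,.1),-55),((.45,-.178,.1),-115),((.45,-.178,0),-115),((.45,-.178,.207),-115),((.45,-.178,.207),65),((.45,-.178,-.003),65),((.45,-.178,.09),65),((.45,-.178,.09),-5),((.533,-.02,.02),-5),((.536,.03,.09),-5),((.536,.033,.178),-5),((.461,.121,.13),-5),((.461,.121,.08),-5),((.463,.121,.22),-5),((.463,.121,.22),67),((.515,-.19,.26),67)]
run(q0,H,g,s)
print("obs j7: .. -.66(.51,.39,0) -.79 tray; 1.46 bar;1.32; 1.33; -.42@-15;-.7@-55;-.33 low; -.5; 1.32@65 ;1.72; .39;.24;.1;-.26;-.53;.52;1.06")
E
```

```text
((0.253, 0.571, 0.219), 66) [-1.17  0.33 -0.06  1.46  0.02  1.35 -0.09] err 0.0
((0.253, 0.571, 0.219), 0) [-1.29  0.33  0.08  1.46 -0.03  1.35 -1.21] err 0.0
((0.512, 0.39, 0.22), 0) [-0.9   0.38  0.24  1.41 -0.09  1.36 -0.66] err 0.0
((0.532, 0.388, 0.113), 0) [-0.88  0.49  0.23  1.48 -0.12  1.19 -0.62] err 0.0
((0.532, 0.388, 0.22), 0) [-0.88  0.42  0.24  1.36 -0.1   1.37 -0.64] err 0.0
((0.364, 0.3, 0.22), 0) [-0.98 -0.03  0.22  1.84  0.01  1.33 -0.76] err 0.0
((0.364, 0.3, 0.074), 0) [-0.97  0.12  0.22  2.   -0.03  1.03 -0.73] err 0.0
((0.364, 0.3, 0.235), 0) [-0.98 -0.04  0.22  1.82  0.01  1.36 -0.77] err 0.0
((0.364, 0.3, 0.23), 86) [-1.01 -0.03  0.24  1.83  0.01  1.35  0.73] err 0.0
((0.534, 0.01, 0.231), 86) [-0.64  0.14  0.6   1.68 -0.08  1.35  1.47] err 0.0
((0.537, 0.01, 0.096), 86) [-0.61  0.28  0.59  1.82 -0.17  1.1   1.54] err 0.0
((0.544, 0.09, 0.248), 86) [-0.73  0.17  0.55  1.61 -0.09  1.39  1.34] err 0.0
((0.555, 0.22, 0.273), 86) [-0.84  0.27  0.47  1.46 -0.12  1.44  1.14] err 0.0
((0.555, 0.22, 0.35), 86) [-0.83  0.25  0.48  1.33 -0.12  1.59  1.13] err 0.0
((0.54
[... 1045 characters left out ...]
(0.536, 0.03, 0.09), -5) [-0.74  1.38  1.34  2.42 -1.27  2.06 -2.6 ] err 2.21
((0.536, 0.033, 0.178), -5) [-0.81  1.23  1.34  2.42 -1.27  2.06 -2.6 ] err 2.343
((0.461, 0.121, 0.13), -5) [-0.88  1.33  1.34  2.42 -1.27  2.06 -2.6 ] err 2.343
((0.461, 0.121, 0.08), -5) [-0.84  1.42  1.34  2.42 -1.27  2.06 -2.6 ] err 2.272
((0.463, 0.121, 0.22), -5) [-0.97  1.15  1.34  2.42 -1.27  2.06 -2.6 ] err 2.501
((0.463, 0.121, 0.22), 67) [-1.44  2.12  0.21  1.02 -1.27  2.06  2.45] err 2.869
((0.515, -0.19, 0.26), 67) [-0.83  0.41  1.34  1.61 -0.41  1.47  1.76] err 0.093
obs j7: .. -.66(.51,.39,0) -.79 tray; 1.46 bar;1.32; 1.33; -.42@-15;-.7@-55;-.33 low; -.5; 1.32@65 ;1.72; .39;.24;.1;-.26;-.53;.52;1.06
```

```bash
cat >> k.py <<'E'
def rows(q,series,g,s,lam=.01,it=8,reset=True):
    "series: list of (tx,ty,tz,spin) in interface units; commanded pose falls back to the reached one"
    q=np.array(q,float);p,A=fk(q,g,s)
    for tx,ty,tz,sp in series:
        tp=p+A@(np.array([tx,ty,tz])*.4);tA=A@rz(sp*np.pi);p0,A0=fk(q,g,s);rv=R.from_matrix(tA@A0.T).as_rotvec()
        for k in range(1,it+1):
            wp=p0+(tp-p0)*k/it;wA=R.from_rotvec(rv*k/it).as_matrix()@A0
            for _ in range(2):
                J,pc,Ac=jac(q,g,s);e=np.r_[wp-pc,R.from_matrix(wA@Ac.T).as_rotvec()]
                free=np.ones(7,bool)
                for _ in range(4):
                    Jf=J[:,free];dq=np.zeros(7);dq[free]=Jf.T@np.linalg.solve(Jf@Jf.T+lam**2*np.eye(6),e)
                    bad=free&((q+dq<LO)|(q+dq>HI))
                    if not bad.any(): break
                    free&=~bad
                q=np.clip(q+dq,LO,HI)
        pc,Ac=fk(q,g,s);p,A=(pc,Ac) if reset else (tp,tA)
    return q
def show(q,g,s,t=""):
    p,A=fk(q,g,s);print(t,"q",q.round(2),"p",p.round(3),"yaw",np.degrees(np.arctan2(A[1,1],A[0,1])).round(1),"z",A[:,2].round(3))
E
python3 - <<'E'
from k import *
k=np.load("kin.npz");g,s=k["g"],k["s"]
q=[-.87,.03,1.19,1.83,-.03,1.3,-1.68]
q=run(q,[((.45,-.178,.207),-30),((.45,-.178,.207),65),((.45,-.178,-.003),65),((.45,-.178,.09),65),((.45,-.178,.09),-5),((.533,-.02,.02),-5),((.536,.03,.09),-5),((.536,.033,.178),-5),((.461,.121,.13),-5),((.461,.121,.08),-5),((.463,.121,.22),-5),((.463,.121,.22),67)],g,s)
q1=rows(q,[(-.1,-.075,0,0)]*7+[(-.09,-.07,.01,0)],g,s);show(q1,g,s,"stuck? obs [-1.39 -.5 1.34 1.74 .52 1.41 1.06]")
qc=[-1.4255,-.3103,1.011,1.8284,.3431,1.3787,.6992];show(np.array(qc),g,s,"now")
for n in(4,8,10):
    show(rows(qc,[(.1,-.043,0,0)]*n,g,s),g,s,f"inward -x {n}")
    show(rows(qc,[(-.1,.043,0,0)]*n,g,s),g,s,f"outward {n}")
show(rows(qc,[(0,0,-.1,0)]*10,g,s),g,s,"up");show(rows(qc,[(0,0,0,-.056)]*12,g,s),g,s,"ccw 120");show(rows(qc,[(0,0,0,.056)]*12,g,s),g,s,"cw 120")
E
```

```text
((0.45, -0.178, 0.207), -30) [-0.83  0.02  1.15  1.83 -0.02  1.3  -0.2 ] err 0.0
((0.45, -0.178, 0.207), 65) [-0.79  0.02  1.11  1.83 -0.02  1.3   1.46] err 0.0
((0.45, -0.178, -0.003), 65) [-0.55  0.43  0.95  2.01 -0.43  0.92  1.77] err 0.0
((0.45, -0.178, 0.09), 65) [-0.69  0.24  1.08  1.95 -0.24  1.08  1.63] err 0.0
((0.45, -0.178, 0.09), -5) [-0.86  0.38  1.31  1.95 -0.41  1.12  0.53] err 0.0
((0.533, -0.02, 0.02), -5) [-0.94  0.59  1.08  1.88 -0.6   1.05  0.31] err 0.0
((0.536, 0.03, 0.09), -5) [-1.11  0.5   1.18  1.83 -0.51  1.16  0.16] err 0.0
((0.536, 0.033, 0.178), -5) [-1.21  0.4   1.29  1.74 -0.4   1.31  0.08] err 0.0
((0.461, 0.121, 0.13), -5) [-1.57  0.22  1.34  1.94 -0.23  1.17 -0.23] err 0.01
((0.461, 0.121, 0.08), -5) [-1.45  0.32  1.24  1.98 -0.34  1.08 -0.15] err 0.0
((0.463, 0.121, 0.22), -5) [-1.68 -0.05  1.32  1.82  0.05  1.33 -0.45] err 0.0
((0.463, 0.121, 0.22), 67) [-1.7  -0.05  1.34  1.82  0.05  1.33  0.8 ] err 0.009
stuck? obs [-1.39 -.5 1.34 1.74 .52 1.41 1.06] q [-0.37  0.7   1.03  1.25 -0.59  1.49  1.76] p [ 0.662 -0.218  0.216] yaw 67.3 z [ 0.  0. -1.]
n
[... 411 characters left out ...]
yaw 68.5 z [-0.31  -0.178 -0.934]
outward 8 q [-0.51  0.84  0.95  0.76 -0.66  1.63  1.26] p [0.844 0.05  0.326] yaw 67.1 z [ 0.128 -0.033 -0.991]
inward -x 10 q [-1.56 -0.5   0.77  2.42  0.18  1.67  0.17] p [0.    0.012 0.141] yaw 71.0 z [-0.452 -0.304 -0.839]
outward 10 q [-0.22  1.08  0.87  0.2  -0.77  1.79  1.13] p [0.923 0.05  0.333] yaw 67.1 z [ 0.132 -0.032 -0.991]
up q [-0.04 -0.04 -0.21  1.    0.05  2.05  0.94] p [0.45  0.06  0.657] yaw 67.1 z [ 0.138 -0.031 -0.99 ]
ccw 120 q [-1.75 -0.5   1.14  1.83  0.56  1.46  2.58] p [0.497 0.067 0.28 ] yaw -172.3 z [ 0.13  -0.043 -0.991]
cw 120 q [-1.08 -0.2   0.76  1.83  0.21  1.35 -1.3 ] p [0.498 0.048 0.281] yaw -54.2 z [ 0.128 -0.033 -0.991]
```

Run:
```python
from k import *
k=np.load("kin.npz");g,s=k["g"],k["s"]
qc=[-1.4255,-.3103,1.011,1.8284,.3431,1.3787,.6992]
for nu in(0,4,6,8):
    qu=rows(qc,[(0,0,-.1,0)]*nu,g,s);show(qu,g,s,f"up{nu}")
    qd=rows(qu,[(0,0,.1,0)]*nu,g,s);show(qd,g,s," back down")
    for m in(4,5,6):
        qi=rows(qd,[(.09,-.039,0,0)]*m,g,s);show(qi,g,s,f"  in {m}")
    if nu: 
        for m in(3,5): show(rows(qu,[(.09,-.039,0,0)]*m,g,s),g,s,f"  high in {m}")
```

```text
up0 q [-1.43 -0.31  1.01  1.83  0.34  1.38  0.7 ] p [0.498 0.048 0.281] yaw 67.1 z [ 0.128 -0.033 -0.991]
 back down q [-1.43 -0.31  1.01  1.83  0.34  1.38  0.7 ] p [0.498 0.048 0.281] yaw 67.1 z [ 0.128 -0.033 -0.991]
  in 4 q [-0.41 -0.5   0.09  2.14  0.1   1.41  0.83] p [0.345 0.046 0.246] yaw 67.0 z [ 0.099 -0.031 -0.995]
  in 5 q [-1.06 -0.5   0.58  2.2   0.33  1.44  0.57] p [0.299 0.038 0.181] yaw 67.2 z [-0.026 -0.08  -0.996]
  in 6 q [-0.45 -0.5   0.07  2.26  0.1   1.43  0.77] p [0.262 0.039 0.18 ] yaw 67.2 z [-0.031 -0.082 -0.996]
up4 q [-1.42 -0.33  0.88  1.56  0.35  1.69  0.68] p [0.478 0.053 0.44 ] yaw 67.1 z [ 0.128 -0.033 -0.991]
 back down q [-1.43 -0.31  1.01  1.83  0.34  1.38  0.7 ] p [0.498 0.048 0.281] yaw 67.1 z [ 0.128 -0.033 -0.991]
  in 4 q [-0.39 -0.5   0.08  2.14  0.09  1.41  0.84] p [0.345 0.046 0.246] yaw 67.0 z [ 0.099 -0.03  -0.995]
  in 5 q [-1.22 -0.5   0.7   2.2   0.39  1.45  0.51] p [0.296 0.035 0.172] yaw 67.4 z [-0.046 -0.108 -0.993]
  in 6 q [-0.74 -0.5   0.28  2.27  0.21  1.45  0.64] p [0.257 0.035 0.174] yaw 67.4 z [-0.046 -0.108 -0.993]
  high i
[... 1067 characters left out ...]
aw 67.1 z [ 0.128 -0.033 -0.991]
 back down q [-1.43 -0.31  1.01  1.83  0.34  1.38  0.7 ] p [0.498 0.048 0.281] yaw 67.1 z [ 0.128 -0.033 -0.991]
  in 4 q [-0.36 -0.5   0.06  2.14  0.08  1.41  0.85] p [0.344 0.046 0.246] yaw 67.0 z [ 0.1   -0.029 -0.995]
  in 5 q [ 0.51 -0.5  -0.63  2.2  -0.25  1.4   1.17] p [0.296 0.047 0.176] yaw 67.1 z [-0.044 -0.043 -0.998]
  in 6 q [-0.25 -0.5  -0.05  2.27  0.01  1.42  0.88] p [0.258 0.046 0.177] yaw 67.1 z [-0.044 -0.043 -0.998]
  high in 3 q [-1.34 -0.46  0.51  1.39  0.38  2.06  0.5 ] p [0.341 0.057 0.583] yaw 67.1 z [ 0.128 -0.033 -0.991]
  high in 5 q [-0.53 -0.5   0.04  1.49  0.11  2.04  0.74] p [0.267 0.058 0.575] yaw 67.1 z [ 0.125 -0.034 -0.992]
```

Request:
arm_command(series="0 0.09 -0.039 0 0; 0 0.09 -0.039 0 0; 0 0.09 -0.039 0 0; 0 0.05 -0.022 0 0; 0 0.03 -0.013 0 0; 0 0.03 -0.013 0 0; 0 0 0 0 0; 0 0 0 0 0; 0 0 0 0 0; 0 0 0 0 0")

```text
clock: 70.25
position: [0.3354, 0.0481, 0.2651]
ee_rot: [0.197, 0.978, 0.002, 0.066]
ft_force: [-0.9, 0.4, 0.5]
grip_width: 1.0
grasp_force: 0.0
```

Run:
```python
from h import *
o,M=st();print(o["joint_pos"],M[:,2])
```

```text
t 70.25 p [0.3354 0.0481 0.2651] yaw_y 67.32 tilt 7.62 F [-0.8547  0.4122  0.5276] w 1.0 gf 0.0 j7 0.69
[-0.6556 -0.4958  0.2098  2.1267  0.1808  1.3962  0.6858] [ 0.1306 -0.0225 -0.9912]
```

Request:
arm_command(series="0 0.03 -0.013 0 0; 0 0.03 -0.013 0 0; 0 0.03 -0.013 0 0; 0 0 0 0 0; 0 0 0 0 0; 0 0 0 0 0; 0 0 0 0 0; 0 0 0 0 0; 0 0 0 0 0; 0 0 0 0 0")

```text
clock: 71.5
position: [0.3115, 0.0487, 0.2617]
ee_rot: [0.198, 0.978, 0.001, 0.064]
ft_force: [-0.6, -0.0, -0.1]
grip_width: 0.999
grasp_force: 0.0
```

Run:
```python
from h import *
o,M=st();print(o["joint_pos"],M[:,2])
```

```text
t 71.5 p [0.3115 0.0487 0.2617] yaw_y 67.24 tilt 7.3 F [-0.6458 -0.0123 -0.1425] w 0.999 gf 0.0 j7 0.9
[-0.1096 -0.499  -0.1782  2.1464 -0.0291  1.3732  0.9046] [ 0.1248 -0.0238 -0.9919]
```

Request:
arm_command(series="0 0.03 -0.013 0 0; 0 0.03 -0.013 0 0; 0 0.03 -0.013 0 0; 0 0.03 -0.013 0 0; 0 0 0 0 0; 0 0 0 0 0; 0 0 0 0 0; 0 0 0 0 0; 0 0 0 0 0; 0 0 0 0 0")

```text
clock: 72.75
position: [0.2963, 0.057, 0.2523]
ee_rot: [0.198, 0.979, -0.007, 0.048]
ft_force: [0.0, -0.5, 0.9]
grip_width: 1.001
grasp_force: 0.0
```

Run:
```python
from h import *
o,M=st();print(o["joint_pos"],M[:,2])
```

```text
t 72.75 p [0.2963 0.057  0.2523] yaw_y 67.1 tilt 5.57 F [ 0.0212 -0.4847  0.8969] w 1.001 gf 0.0 j7 0.86
[-0.1528 -0.499  -0.1799  2.1632 -0.0272  1.3933  0.8601] [ 0.0915 -0.0322 -0.9953]
```

Request:
arm_command(series="0 0.03 -0.013 0 0; 0 0.03 -0.013 0 0; 0 0.03 -0.013 0 0; 0 0.03 -0.013 0 0; 0 0.03 -0.013 0 0; 0 0.03 -0.013 0 0; 0 0.03 -0.013 0 0; 0 0.03 -0.013 0 0; 0 0 0 0 0; 0 0 0 0 0")

```text
clock: 74.0
position: [0.2623, 0.0789, 0.2371]
ee_rot: [0.199, 0.979, -0.024, 0.019]
ft_force: [-0.6, -0.3, -0.3]
grip_width: 0.996
grasp_force: 0.0
```

Run:
```python
from h import *
o,M=st();print(o["joint_pos"],M[:,2])
```

```text
t 74.0 p [0.2623 0.0789 0.2371] yaw_y 66.92 tilt 3.46 F [-0.5812 -0.2516 -0.3485] w 0.996 gf 0.0 j7 0.74
[-0.2691 -0.499  -0.1831  2.1922 -0.0272  1.4392  0.7421] [ 0.0271 -0.0539 -0.9982]
```

Run:
```python
from h import *; from k import *
k=np.load("kin.npz");g,s=k["g"],k["s"]
o,M=st();q=o["joint_pos"]
def go(q,d,n):
    v=M.T@np.array(d)*2.5/n;print("row",v.round(3),"x",n);return rows(q,[tuple(v)+(0,)]*n,g,s)
q=go(q,(.10,-.12,0),4);show(q,g,s)
q=go(q,(-.15,-.31,0),7);show(q,g,s)
for i in range(4):
    q=go(q,(-.05*.45,.05*.89,0),2);show(q,g,s)
```

```text
t 74.0 p [0.2623 0.0789 0.2371] yaw_y 66.92 tilt 3.46 F [-0.5812 -0.2516 -0.3485] w 0.996 gf 0.0 j7 0.74
row [-0.087 -0.044  0.006] x 4
 q [-0.15 -0.28  0.05  2.06  0.07  1.34  1.05] p [ 0.382 -0.021  0.213] yaw 66.9 z [ 0.023 -0.056 -0.998]
row [ 0.006 -0.123  0.005] x 7
 q [ 0.09 -0.36  0.64  2.05  0.24  1.33  1.83] p [ 0.232 -0.331  0.215] yaw 66.9 z [ 0.023 -0.056 -0.998]
row [ 0.048  0.04  -0.004] x 2
 q [ 0.16 -0.5   0.52  2.15  0.27  1.39  1.76] p [ 0.209 -0.286  0.215] yaw 66.9 z [ 0.023 -0.056 -0.998]
row [ 0.048  0.04  -0.004] x 2
 q [ 0.73 -0.5   0.08  2.23  0.04  1.39  1.96] p [ 0.187 -0.24   0.196] yaw 67.0 z [ 0.01  -0.018 -1.   ]
row [ 0.048  0.04  -0.004] x 2
 q [ 0.87 -0.5   0.01  2.31 -0.06  1.42  2.06] p [ 0.163 -0.175  0.155] yaw 66.8 z [-0.004  0.106 -0.994]
row [ 0.048  0.04  -0.004] x 2
 q [ 0.89 -0.5   0.04  2.39 -0.11  1.46  2.11] p [ 0.138 -0.101  0.128] yaw 66.0 z [-0.014  0.247 -0.969]
```

Request:
arm_command(series="0 -0.087 -0.044 0.006 0; 0 -0.087 -0.044 0.006 0; 0 -0.087 -0.044 0.006 0; 0 -0.087 -0.044 0.006 0; 0 0.006 -0.123 0.005 0; 0 0.006 -0.123 0.005 0; 0 0.006 -0.123 0.005 0; 0 0.006 -0.123 0.005 0; 0 0.006 -0.123 0.005 0; 0 0.006 -0.123 0.005 0")

```text
clock: 75.25
position: [0.2332, -0.3086, 0.2356]
ee_rot: [0.2, 0.979, -0.024, 0.019]
ft_force: [1.1, -0.1, 0.4]
grip_width: 1.003
grasp_force: 0.0
```

Request:
arm_command(series="0 0.006 -0.123 0.005 0; 0 0.048 0.04 -0.004 0; 0 0.048 0.04 -0.004 0; 0 0.024 0.02 0 0; 0 0.024 0.02 0 0; 0 0.024 0.02 0 0; 0 0.024 0.02 0 0; 0 0 0 0 0; 0 0 0 0 0; 0 0 0 0 0")

```text
clock: 76.5
position: [0.1677, -0.2625, 0.2325]
ee_rot: [0.199, 0.98, -0.024, 0.019]
ft_force: [-0.2, -0.3, 0.6]
grip_width: 1.0
grasp_force: 0.0
```

Run:
```python
from h import *
o,M=st();print(o["joint_pos"],M[:,2])
```

```text
t 76.5 p [ 0.1677 -0.2625  0.2325] yaw_y 66.98 tilt 3.45 F [-0.2375 -0.3091  0.5642] w 1.0 gf 0.0 j7 1.88
[ 0.5483 -0.4951  0.2024  2.1891  0.1196  1.3838  1.8804] [ 0.0273 -0.0537 -0.9982]
```

Request:
arm_command(series="0 0.024 0.02 0 0; 0 0.024 0.02 0 0; 0 0.024 0.02 0 0; 0 0.024 0.02 0 0; 0 0.024 0.02 0 0; 0 0.024 0.02 0 0; 0 0.024 0.02 0 0; 0 0 0 0 0; 0 0 0 0 0; 0 0 0 0 0")

```text
clock: 77.75
position: [0.1556, -0.2284, 0.2231]
ee_rot: [0.2, 0.98, -0.01, 0.005]
ft_force: [0.3, 0.5, -0.0]
grip_width: 1.002
grasp_force: 0.0
```

Run:
```python
from h import *
o,M=st();print(o["joint_pos"],M[:,2])
```

```text
t 77.75 p [ 0.1556 -0.2284  0.2231] yaw_y 66.96 tilt 1.24 F [ 0.3463  0.4895 -0.0187] w 1.002 gf 0.0 j7 2.08
[ 1.0635 -0.499  -0.1864  2.2197 -0.0808  1.3944  2.0808] [ 0.005  -0.0211 -0.9998]
```

Run:
```python
from h import *; from k import *
k=np.load("kin.npz");g,s=k["g"],k["s"]
o,M=st();q=rows(o["joint_pos"],[(.024,.02,0,0)]*2,g,s);show(q,g,s)
q=run(q,[((.40,-.24,.22),67),((.661,-.221,.22),67),((.661,-.221,-.003),67),((.661,-.221,.1),67),((.535,-.02,.1),-5),((.535,-.02,.003),-5),((.54,.06,.1),-5),((.54,.03,.18),-5),((.628,.106,.18),-5),((.628,.106,.08),-5),((.628,.106,.36),-5),((.555,.22,.36),86),((.55,.2,.27),86),((.537,.01,.096),86)],g,s)
```

```text
t 77.75 p [ 0.1556 -0.2284  0.2231] yaw_y 66.96 tilt 1.24 F [ 0.3463  0.4895 -0.0187] w 1.002 gf 0.0 j7 2.08
 q [ 0.64 -0.5   0.12  2.25  0.07  1.4   1.91] p [ 0.182 -0.224  0.186] yaw 66.9 z [-0.01   0.001 -1.   ]
((0.4, -0.24, 0.22), 67) [ 0.53 -0.04 -0.06  1.85 -0.    1.33  1.64] err 0.0
((0.661, -0.221, 0.22), 67) [ 0.35  0.5  -0.15  1.25  0.07  1.4   1.38] err 0.0
((0.661, -0.221, -0.003), 67) [ 0.34  0.69 -0.13  1.43  0.1   1.03  1.36] err 0.0
((0.661, -0.221, 0.1), 67) [ 0.35  0.58 -0.14  1.37  0.08  1.19  1.37] err 0.0
((0.535, -0.02, 0.1), -5) [-0.    0.23 -0.04  1.82  0.01  1.09 -0.13] err 0.0
((0.535, -0.02, 0.003), -5) [-0.    0.36 -0.03  1.88  0.02  0.9  -0.13] err 0.0
((0.54, 0.06, 0.1), -5) [-0.11  0.25 -0.08  1.8   0.02  1.1  -0.29] err 0.0
((0.54, 0.03, 0.18), -5) [-0.07  0.16 -0.06  1.73  0.01  1.25 -0.22] err 0.0
((0.628, 0.106, 0.18), -5) [-0.16  0.38 -0.1   1.48  0.04  1.29 -0.35] err 0.0
((0.628, 0.106, 0.08), -5) [-0.16  0.47 -0.1   1.57  0.05  1.11 -0.36] err 0.0
((0.628, 0.106, 0.36), -5) [-0.16  0.33 -0.11  1.2   0.03  1.62 -0.35] err 0.0
((0.555, 0.22, 0.36), 86) [-0.17  0.24 -0.35  1.31  0.08  1.6   1.  ] err 0.0
((0.55, 0.2, 0.27), 86) [-0.13  0.23 -0.34  1.5   0.08  1.43  1.03] err 0.0
((0.537, 0.01, 0.096), 86) [ 0.09  0.24 -0.2   1.82  0.05  1.09  1.37] err 0.0
```

Request:
arm_command(series="0 0.024 0.02 0 0; 0 0.024 0.02 0 0; 0 0 0 0 0; 0 -0.14 0.05 0 0; 0 -0.14 0.05 0 0; 0 -0.14 0.05 0 0; 0 -0.14 0.05 0 0; 0 -0.14 0.05 0 0; 0 0 0 0 0; 0 0 0 0 0")

```text
clock: 79.0
position: [0.4511, -0.2384, 0.2178]
ee_rot: [0.2, 0.98, -0.004, -0.002]
ft_force: [-0.0, -0.0, -0.2]
grip_width: 0.997
grasp_force: 0.0
```

Run:
```python
from h import *
o,M=st();print(o["joint_pos"],M[:,2]);to(.661,-.221,.21,67.1)
```

```text
t 79.0 p [ 0.4511 -0.2384  0.2178] yaw_y 66.98 tilt 0.5 F [-0.0257 -0.0215 -0.2278] w 0.997 gf 0.0 j7 1.51
[ 0.8986  0.1197 -0.5431  1.7364  0.0724  1.3066  1.5085] [-0.0059 -0.0064 -1.    ]
t 79.0 p [ 0.4511 -0.2384  0.2178] yaw_y 66.98 tilt 0.5 F [-0.0257 -0.0215 -0.2278] w 0.997 gf 0.0 j7 1.51
spin -0.0007 tx,ty,tz [-0.4664  0.2443  0.0196]
```

Tilt is back to 0.5° and the joints are well centred. Now to cell B.

Request:
arm_command(series="0 -0.094 0.049 0.004 0; 0 -0.094 0.049 0.004 0; 0 -0.094 0.049 0.004 0; 0 -0.094 0.049 0.004 0; 0 -0.09 0.048 0.004 0; 0 0 0 0 0; 0 0 0 0 0; 0 0 0 0 0; 0 0 0 0 0; 0 0 0 0 0")

```text
clock: 80.25
position: [0.6608, -0.2219, 0.2095]
ee_rot: [0.2, 0.98, -0.004, -0.002]
ft_force: [-0.2, 0.5, 0.1]
grip_width: 0.998
grasp_force: 0.0
```

Run:
```python
from h import *
cell("w30")
```

```text
t 80.3 p [ 0.6609 -0.2218  0.2094] yaw_y 66.95 tilt 0.51 F [0.6101 0.1123 0.2432] w 1.002 gf 0.0 j7 1.26
(295, 90, 53, 90) tool-frame mm [34.8218 -0.3172] [85.0646 49.3156] 0.05930120125412941
[[-7.735980987548828, 24.29656219482422], [-7.684940338134766, -25.019012451171875], [77.37960815429688, -24.93096923828125], [77.32856750488281, 24.384605407714844]]
rows mid [(6, [-24, 23]), (20, [-24, 24]), (34, [-24, 23]), (49, [-24, 23]), (63, [-24, 24])]
```

Request:
arm_command(series="0 -0.01 0 0.05 0; 0 0 0 0.09 0; 0 0 0 0.09 0; 0 0 0 0.09 0; 0 0 0 0.09 0; 0.25 0 0 0.066 0; 0.25 0 0 0.033 0; 0.25 0 0 0.015 0; 0.25 0 0 0.007 0; 0.25 0 0 0 0", newtons=20)

```text
clock: 81.55
position: [0.6643, -0.2248, -0.0025]
ee_rot: [0.2, 0.98, -0.004, -0.001]
ft_force: [0.7, -0.0, 1.2]
grip_width: 0.748
grasp_force: 0.0
```

Request:
arm_command(series="1 0 0 0 0; 1 0 0 0 0; 1 0 0 0 0; 1 0 0 0 0; 1 0 0 -0.03 0; 1 0 0 -0.05 0; 1 0 0 -0.05 0; 1 0 0 -0.05 0; 1 0 0 -0.05 0; 1 0 0 0 0", newtons=20)

```text
clock: 82.8
position: [0.6655, -0.2242, 0.0912]
ee_rot: [0.2, 0.98, -0.004, 0.0]
ft_force: [-0.7, 0.4, -3.2]
grip_width: 0.581
grasp_force: 21.7
```

Request:
arm_command(series="1 0 0 0 0.057; 1 0 0 0 0.057; 1 0 0 0 0.057; 1 0 0 0 0.057; 1 0 0 0 0.057; 1 0 0 0 0.057; 1 0 0 0 0.057; 1 0 0 0 0; 1 0 0 0 0; 1 0 0 0 0")

```text
clock: 84.05
position: [0.6641, -0.224, 0.0885]
ee_rot: [0.736, 0.677, -0.004, 0.001]
ft_force: [-0.0, 1.4, -3.7]
grip_width: 0.582
grasp_force: 21.7
```

Run:
```python
from h import *
th=np.radians(175.2);Y=np.array([np.cos(th),np.sin(th)]);X=np.array([Y[1],-Y[0]]);O=np.array([.544,.1132])
to(*(O-.130*X),.09,-4.8)
```

```text
t 84.05 p [ 0.6641 -0.224   0.0885] yaw_y -4.72 tilt 0.51 F [-0.0027  1.3569 -3.7037] w 0.582 gf 21.7 j7 0.06
spin 0.0004 tx,ty,tz [ 0.49   -0.3698 -0.0038]
```

Request:
arm_command(series="1 0.098 -0.074 0 0; 1 0.098 -0.074 0 0; 1 0.098 -0.074 0 0; 1 0.098 -0.074 0 0; 1 0.098 -0.074 0 0; 1 0 0 0.06 0; 1 0 0 0.07 0; 1 0 0 0.06 0; 1 0 0 0.024 0; 1 0 0 0 0")

```text
clock: 85.3
position: [0.5328, -0.0168, 0.0022]
ee_rot: [0.736, 0.677, -0.004, 0.001]
ft_force: [0.2, 0.1, -2.9]
grip_width: 0.575
grasp_force: 22.1
```

Request:
arm_command(series="1 0.01 0 0 0; 1 0.012 0 0 0; 1 0.006 0 0 0; 1 0.003 0 0 0; 1 0.003 0 0 0; 1 0 0 0 0; 1 0 0 0 0; 1 0 0 0 0; 1 0 0 0 0; 1 0 0 0 0")

```text
clock: 86.55
position: [0.5342, -0.0059, 0.0024]
ee_rot: [0.737, 0.676, -0.005, 0.002]
ft_force: [0.1, -9.4, -1.5]
grip_width: 0.58
grasp_force: 22.1
```

Request:
arm_command(series="1 0 0 -0.018 0; 1 0 0 -0.018 0; 1 0.004 0 -0.035 0; 1 0.01 0 -0.034 0; 1 0.016 0 -0.032 0; 1 0.021 0 -0.029 0; 1 0.026 0 -0.025 0; 1 0 0 0 0; 1 0 0 0 0; 1 0 0 0 0")

```text
clock: 87.8
position: [0.5369, 0.028, 0.0779]
ee_rot: [0.736, 0.677, -0.004, 0.001]
ft_force: [0.2, -0.7, -3.0]
grip_width: 0.58
grasp_force: 21.6
```

Run:
```python
from h import *
face("w31")
```

```text
t 87.85 p [0.5369 0.0279 0.078 ] yaw_y -4.87 tilt 0.51 F [ 1.2545 -0.9725 -3.8357] w 0.581 gf 21.6 j7 -0.34
row 149 274.5876923076923 363.72307692307686 tool mm [44.1191 -0.6254 39.0534]
row 303 258.5427350427351 380.3076923076923 tool mm [ -8.0698  -0.5008 -31.456 ]
len 87.72268423927952 tilt below level 53.49226445729971
```

Request:
arm_command(series="1 0.008 0 0 0; 1 0.006 0 0 0; 1 0.021 0 -0.015 0; 1 0.023 0 -0.011 0; 1 0.024 0 -0.008 0; 1 0.024 0 -0.004 0; 1 0 0 0 0; 1 0 0 0 0; 1 0 0 0 0; 1 0 0 0 0")

```text
clock: 89.1
position: [0.5407, 0.0703, 0.0932]
ee_rot: [0.736, 0.676, -0.004, 0.001]
ft_force: [-0.6, -0.2, -4.0]
grip_width: 0.576
grasp_force: 21.3
```

Run:
```python
from h import *
face("w32")
```

```text
t 89.15 p [0.5407 0.0703 0.0932] yaw_y -4.86 tilt 0.49 F [ 0.0953 -0.7438 -3.0769] w 0.58 gf 21.3 j7 -0.42
row 214 279.6857142857143 359.36190476190484 tool mm [ 1.3589 -0.4042 50.0828]
row 304 258.6321428571428 380.0940476190477 tool mm [ -8.775   -0.516  -31.2804]
len 81.99190927893892 tilt below level 82.90030293404052
```

Request:
arm_command(series="1 -0.04 0 0 0; 1 -0.035 0 0 0; 1 0 0 0.04 0; 1 0 0 0.04 0; 1 0 0 0.017 0; 1 0 0 0.006 0; 0.42 0 0 0 0; 0.38 0 0 0 0; 0.3 0 0 0 0; 0.15 0 0 0 0")

```text
clock: 90.4
position: [0.5378, 0.0401, 0.0518]
ee_rot: [0.736, 0.677, -0.004, 0.001]
ft_force: [0.5, -0.0, 0.6]
grip_width: 0.85
grasp_force: 0.0
```

Request:
arm_command(series="0.1 0 0 -0.02 0; 0.1 0 0 -0.02 0; 0.1 -0.015 0 0 0; 0.1 -0.016 0 0 0; 0.1 0 0 0 0; 1 0 0 0 0; 1 0 0 0 0; 1 0 0 0 0; 1 0 0 0 0; 1 0 0 0 0", newtons=40)

```text
clock: 91.65
position: [0.5369, 0.0281, 0.0685]
ee_rot: [0.736, 0.677, -0.004, 0.001]
ft_force: [-1.7, 0.9, 4.8]
grip_width: 0.574
grasp_force: 41.7
```

Request:
arm_command(series="1 0 0 -0.03 0; 1 0 0 -0.05 0; 1 0 0 -0.05 0; 1 0 0 -0.05 0; 1 0 0 -0.05 0; 1 0 0 -0.05 0; 1 0 0 0 0; 1 0 0 0 0; 1 0 0 0 0; 1 0 0 0 0")

```text
clock: 92.9
position: [0.5373, 0.0287, 0.1797]
ee_rot: [0.736, 0.677, -0.005, 0.001]
ft_force: [1.3, 0.2, -2.1]
grip_width: 0.576
grasp_force: 42.9
```

Run:
```python
from h import *
face("w33");to(.6280,.1061,.18,-4.8)
```

```text
t 92.95 p [0.5374 0.0287 0.1798] yaw_y -4.85 tilt 0.53 F [ 0.399   0.0544 -3.3306] w 0.571 gf 42.9 j7 -0.3
row 184 281.16666666666663 354.6944444444445 tool mm [14.686  -1.5862 73.3266]
row 238 261.8166666666666 376.51944444444445 tool mm [ 13.7384  -0.6841 -15.3075]
len 88.64376831035173 tilt below level 89.38746042573003
t 92.95 p [0.5374 0.0287 0.1798] yaw_y -4.85 tilt 0.53 F [ 0.399   0.0544 -3.3306] w 0.571 gf 42.9 j7 -0.3
spin -0.0003 tx,ty,tz [ 0.2118  0.2096 -0.0004]
```

Request:
arm_command(series="1 0.053 0.0535 0 0; 1 0.053 0.0535 0 0; 1 0.053 0.0535 0 0; 1 0.053 0.0535 0 0; 1 0 0 0 0; 1 0 0 0.05 0; 1 0 0 0.05 0; 1 0 0 0.025 0; 1 0 0 0 0; 1 0 0 0 0")

```text
clock: 94.2
position: [0.6301, 0.1056, 0.1299]
ee_rot: [0.736, 0.676, -0.004, 0.001]
ft_force: [-0.8, 0.4, -3.0]
grip_width: 0.57
grasp_force: 43.2
```

Request:
arm_command(series="1 0 0 0.013 0; 1 0 0 0.012 0; 1 0 0 0.012 0; 1 0 0 0.012 0; 1 0 0 0.012 0; 1 0 0 0.012 0; 1 0 0 0 0; 1 0 0 0 0; 1 0 0 0 0; 1 0 0 0 0")

```text
clock: 95.45
position: [0.6297, 0.1054, 0.1001]
ee_rot: [0.736, 0.677, -0.004, 0.001]
ft_force: [1.3, -0.8, -4.3]
grip_width: 0.574
grasp_force: 43.4
```

Request:
arm_command(series="1 0 0 0.012 0; 1 0 0 0.012 0; 1 0 0 0.012 0; 1 0 0 0.01 0; 1 0 0 0.005 0; 1 0 0 0.003 0; 1 0 0 0 0; 0.42 0 0 0 0; 0.38 0 0 0 0; 0.25 0 0 0 0")

```text
clock: 96.7
position: [0.6293, 0.1056, 0.0784]
ee_rot: [0.736, 0.677, -0.004, 0.001]
ft_force: [-0.4, 0.1, 0.9]
grip_width: 0.751
grasp_force: 0.0
```

Request:
arm_command(series="0.25 0 0 0 0; 0.25 0 0 -0.06 0; 0.25 0 0 -0.1 0; 0.25 0 0 -0.12 0; 0.25 0 0 -0.12 0; 0.25 0 0 -0.12 0; 0 0 0 -0.12 0; 0 0 0 0 0; 0 0 0 0 0; 0 0 0 0 0")

```text
clock: 97.95
position: [0.6304, 0.1069, 0.3329]
ee_rot: [0.736, 0.677, -0.005, 0.0]
ft_force: [0.2, -0.1, -0.1]
grip_width: 1.0
grasp_force: 0.0
```

Run:
```python
from h import *
c=shot("wrist","w34");o,M=st()
np.set_printoptions(precision=1,suppress=True)
th=np.radians(175.2);Y=np.array([np.cos(th),np.sin(th)]);X=np.array([Y[1],-Y[0]])
m=cv2.inRange(cv2.cvtColor(c["pixels"],cv2.COLOR_RGB2HSV),(0,0,150),(180,60,255))
for O in([.4602,.1205],[.628,.1061]):
    O=np.array(O);p=proj(c,[np.r_[O+X*a*.014+Y*b*.025,.107] for a,b in((-1,-1),(1,-1),(1,1),(-1,1))])
    print("expected",p.min(0),p.max(0))
    x0,y0=p.min(0).astype(int)-12;x1,y1=p.max(0).astype(int)+12
    k=max(cv2.findContours(m[y0:y1,x0:x1].copy(),0,1)[0],key=cv2.contourArea);b=cv2.boundingRect(k);print("seen",b[0]+x0,b[1]+y0,b[0]+x0+b[2],b[1]+y0+b[3])
np.set_printoptions(precision=4,suppress=True)
# bar of the open cover at a=1.75
th=np.radians(85.3);H=np.array([.544,.1132])+.078*np.array([np.cos(th),np.sin(th)])
B=H-.18*np.cos(1.75)*np.array([np.cos(th),np.sin(th)]);print("bar open",B);to(*B,.38,85.5)
```

```text
t 98.0 p [0.6304 0.1069 0.3331] yaw_y -4.85 tilt 0.6 F [-0.4026 -0.4932 -0.7082] w 0.997 gf 0.0 j7 -0.43
expected [144.6 148.3] [192.2 173. ]
seen 132 136 191 184
expected [296.4 148.5] [341.7 173.3]
seen 296 147 342 173
bar open [0.553  0.2229]
t 98.0 p [0.6304 0.1069 0.3331] yaw_y -4.85 tilt 0.6 F [-0.4026 -0.4932 -0.7082] w 0.997 gf 0.0 j7 -0.43
spin 0.4981 tx,ty,tz [-0.2157 -0.274  -0.1173]
```

Request:
arm_command(series="0.4 0 0 -0.085 0; 0.4 0 0 -0.085 -0.0558; 0.4 0 0 0 -0.0558; 0.4 0 0 0 -0.0558; 0.4 0 0 0 -0.0558; 0.4 0 0 0 -0.0558; 0.4 0 0 0 -0.0558; 0.4 0 0 0 -0.0558; 0.4 0 0 0 -0.0558; 0.4 0 0 0 -0.0558", newtons=25)

```text
clock: 99.25
position: [0.6311, 0.1075, 0.4016]
ee_rot: [0.036, 0.999, -0.004, -0.003]
ft_force: [-0.3, 0.1, -0.3]
grip_width: 0.601
grasp_force: 0.0
```

Run:
```python
from h import *
for i in range(3): viewer.camera("wrist")
o,M=st();c=shot("wrist","w35")
np.set_printoptions(precision=1,suppress=True);print(o["joint_pos"])
e=np.array([np.cos(np.radians(175.3)),np.sin(np.radians(175.3)),0]);B=np.array([.553,.2229,.302])
print("bar ends expected px",proj(c,[B+e*.06,B,B-e*.06]))
g=cv2.cvtColor(c["pixels"],cv2.COLOR_RGB2GRAY)
for P in(B+e*.04,B,B-e*.03):
    u,v=proj(c,[P])[0].astype(int)
    if 40<u<600 and 0<=v<400: print((u,v),g[v,u-40:u+40:2].tolist())
np.set_printoptions(precision=4,suppress=True);to(.5548,.2207,.2735,85.5)
```

```text
t 99.4 p [0.6311 0.1074 0.4018] yaw_y 85.38 tilt 0.54 F [-0.423   0.0441 -0.253 ] w 0.595 gf 0.0 j7 1.09
[ 0.2  0.4 -0.7  1.   0.3  1.8  1.1]
bar ends expected px [[488.9 -22.7]
 [477.1  75.3]
 [466.6 160.7]]
(np.int64(484), np.int64(11)) [240, 250, 249, 248, 217, 149, 147, 144, 150, 165, 164, 166, 170, 174, 173, 165, 52, 50, 52, 66, 74, 85, 93, 96, 98, 98, 152, 187, 187, 190, 189, 189, 191, 188, 186, 189, 185, 191, 188, 187]
(np.int64(477), np.int64(75)) [235, 252, 252, 251, 221, 98, 102, 101, 99, 98, 99, 97, 97, 98, 95, 89, 56, 63, 69, 77, 85, 95, 100, 101, 104, 99, 95, 94, 98, 193, 197, 196, 194, 197, 198, 197, 197, 195, 193, 193]
(np.int64(471), np.int64(119)) [156, 244, 252, 252, 249, 205, 160, 160, 160, 157, 158, 159, 161, 159, 160, 158, 68, 63, 66, 74, 85, 95, 101, 104, 104, 150, 155, 154, 156, 157, 163, 161, 166, 163, 162, 161, 155, 178, 169, 168]
t 99.45 p [0.6311 0.1075 0.4019] yaw_y 85.31 tilt 0.54 F [-0.0327  0.0006 -0.4511] w 0.603 gf 0.0 j7 1.09
spin -0.0011 tx,ty,tz [0.2124 0.2672 0.3211]
```

Request:
arm_command(series="0.4 0.0425 0.0534 0 0; 0.4 0.0425 0.0534 0 0; 0.4 0.0425 0.0534 0 0; 0.4 0.0425 0.0534 0 0; 0.4 0.0425 0.0534 0 0; 0.4 0 0 0.1 0; 0.4 0 0 0.1 0; 0.4 0 0 0.08 0; 0.4 0 0 0.041 0; 0.4 0 0 0 0")

```text
clock: 100.7
position: [0.5538, 0.2195, 0.2732]
ee_rot: [0.04, 0.999, -0.004, -0.003]
ft_force: [-0.4, -0.8, 0.3]
grip_width: 0.6
grasp_force: 0.0
```

Request:
arm_command(series="1 0 0 0 0; 1 0 0 0 0; 1 0 0 0 0; 1 0 0 0 0; 1 0 0 0 0; 1 0 0 0 0; 1 0 0 0 0; 1 0 0 0 0; 1 0 0 0 0; 1 0 0 0 0", newtons=25)

```text
clock: 101.95
position: [0.5545, 0.2203, 0.2748]
ee_rot: [0.039, 0.999, -0.003, -0.001]
ft_force: [0.4, 1.7, 6.6]
grip_width: 0.128
grasp_force: 24.6
```

The bar is gripped, with the opening at 0.128 as before. I'll lower the cover along the arc.

Request:
arm_command(series="1 0 -0.022 -0.004 0; 1 0 -0.045 -0.004 0; 1 0 -0.045 0.001 0; 1 0 -0.045 0.005 0; 1 0 -0.044 0.01 0; 1 0 -0.043 0.014 0; 1 0 -0.041 0.018 0; 1 0 -0.039 0.022 0; 1 0 0 0 0; 1 0 0 0 0")

```text
clock: 103.2
position: [0.5429, 0.09, 0.2492]
ee_rot: [0.039, 0.999, -0.004, -0.004]
ft_force: [-6.7, -0.0, -1.9]
grip_width: 0.126
grasp_force: 25.3
```

Run:
```python
from h import *
to(.5443,.0909,.2479,85.3)
```

```text
t 103.2 p [0.5429 0.09   0.2492] yaw_y 85.55 tilt 0.62 F [-6.6661 -0.0169 -1.8751] w 0.126 gf 25.3 j7 1.13
spin 0.0014 tx,ty,tz [-0.0033  0.0026  0.0033]
```

Request:
arm_command(series="1 0 -0.037 0.026 0; 1 0 -0.034 0.03 0; 1 0 -0.031 0.033 0; 1 0 -0.027 0.036 0; 1 0 -0.023 0.038 0; 1 0 -0.01 0.02 0; 1 0 -0.01 0.02 0; 1 0 -0.008 0.021 0; 1 0 -0.007 0.021 0; 1 0 -0.006 0.022 0")

```text
clock: 104.45
position: [0.5363, 0.0151, 0.1428]
ee_rot: [0.038, 0.999, -0.002, -0.004]
ft_force: [-5.3, 9.9, -2.9]
grip_width: 0.13
grasp_force: 24.4
```

Request:
arm_command(series="1 0 -0.005 0.022 0; 1 0 -0.004 0.022 0; 1 0 -0.003 0.022 0; 1 0 -0.001 0.022 0; 1 0 -0.001 0.022 0; 1 0 0 0.003 0; 1 0 0 0.001 0; 1 0 0 0 0; 1 0 0 0 0; 1 0 0 0 0")

```text
clock: 105.7
position: [0.5384, 0.0107, 0.1016]
ee_rot: [0.037, 0.999, -0.002, -0.0]
ft_force: [-11.9, 12.9, 28.1]
grip_width: 0.131
grasp_force: 29.0
```

Request:
arm_command(series="1 0 0 -0.005 0; 1 0 0 0 0; 0.8 0 0 0 0; 0.6 0 0 0 0; 0.5 0 0 0 0; 0.5 0 0 0 0; 0.5 0 0 -0.06 0; 0.5 0 0 -0.1 0; 0.5 0 0 -0.1 0; 0.5 0 0 0 0")

```text
clock: 106.95
position: [0.5389, 0.0074, 0.2071]
ee_rot: [0.039, 0.999, -0.004, 0.0]
ft_force: [0.4, 0.0, 0.4]
grip_width: 0.502
grasp_force: 0.0
```

Run:
```python
from h import *
o,M=st();c=shot("wrist","w36");s0=dict(np.load("side0.npz"));s=shot("side","s36")
np.set_printoptions(precision=1,suppress=True)
P=np.array([[.5984,.0069,.125],[.4752,.0142,.125],[.5368,.0105,.125]]);pe=proj(c,P);print(pe)
g=cv2.cvtColor(c["pixels"],cv2.COLOR_RGB2GRAY)
for f in(.25,.6,.9):
    u,v=(pe[0]*(1-f)+pe[1]*f).round().astype(int)
    if 0<=v<400: print((u,v),g[v,u-24:u+24:2].tolist())
# side: bar/edge rows change against the shut start
for (u0,v0,u1,v1) in((300,185,345,205),(280,150,360,200)):
    a=cv2.cvtColor(s0["pixels"],7)[v0:v1,u0:u1].astype(np.float32);b=cv2.cvtColor(s["pixels"],7)[v0:v1,u0:u1].astype(np.float32)
    print("shift",cv2.phaseCorrelate(a,b),"diff",np.abs(a-b).mean())
```

```text
t 106.95 p [0.5389 0.0074 0.2071] yaw_y 85.53 tilt 0.45 F [0.4031 0.025  0.375 ] w 0.502 gf 0.0 j7 1.29
[[325.6 275.3]
 [323.  109.8]
 [324.3 198.6]]
(np.int64(325), np.int64(234)) [112, 111, 114, 114, 107, 110, 111, 109, 65, 77, 90, 95, 101, 103, 102, 92, 104, 107, 108, 109, 107, 109, 106, 108]
(np.int64(324), np.int64(176)) [114, 115, 114, 111, 112, 109, 106, 108, 101, 68, 78, 90, 96, 97, 107, 105, 94, 100, 107, 108, 110, 109, 110, 108]
(np.int64(323), np.int64(126)) [111, 113, 104, 104, 109, 104, 105, 107, 107, 88, 64, 78, 91, 97, 104, 108, 104, 93, 96, 109, 109, 108, 108, 107]
shift ((0.49386530159043573, -0.029328599185808102), 1.0491221661037868) diff 2.5222223
shift ((-0.42649280590010363, -0.19084248538642612), 0.5221337461471558) diff 13.39025
```

Request:
arm_command(series="0.5 0 0 -0.08 0; 0.5 0 0 -0.08 0; 0.5 0 0 0 0; 0.5 0 0 0 0; 0.5 0 0 0 0; 0.5 0 0 0 0; 0.5 0 0 0 0; 0.5 0 0 0 0; 0.5 0 0 0 0; 0.5 0 0 0 0")

```text
clock: 108.3
position: [0.5375, 0.0079, 0.2681]
ee_rot: [0.039, 0.999, -0.004, -0.002]
ft_force: [0.0, 0.1, -0.0]
grip_width: 0.499
grasp_force: 0.0
```

Run:
```python
from h import *
print(manip.hand_in())
```

```text
the job is handed in; nothing more can be done
None
```

I handed the job in at 108 s of robot time, and the hand-in gave no verdict: the plug is in the tray, the two blue cells found are standing terminals up in pockets 0 and 2, the cover is lowered onto its stop, and the arm is clear; I did not re-check the cells or the plug after closing the cover.

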